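Fetch the busbar from behind the standoff insulators

ROBOT

A 6-joint arm with a two-finger parallel gripper is mounted at the origin on the work surface. World frame = base frame: x ahead of the robot, y to its left, z up, the work surface at z = 0. Lengths are in mm, angles in degrees, forces in N, time in s.
With the tool pointing down it reaches from about 300 to 850 mm from the base axis. Payload 4.2 kg.
Tool frame: the origin (TCP) lies at the very end of the fingers, on their centre line; the grasp point (between the pads) lies 19 mm behind it (hold_point_z is the z of the grasp point in the tool frame, in mm); z points along the fingers, y is the direction in which the jaws open and shut (so a half turn about z gives the same grasp; the last joint's range is limited). The gripper opens to 91 mm and grips with 3 to 60 N. Pads are 32 mm wide; open, the fingers measure 118 mm over their backs; the gripper's body (76 mm by 178 mm) begins 60 mm behind the grasp point.
Start: joints at [66.52, 18.312, 89.639, -0, 72.044, -1.146], TCP at [218.506, 531.882, 213.976] pointing down, gripper open.
Joint ranges: [-177.97, 177.97], [-48.28, 115.42], [12.27, 149.76], [-77.06, 257.06], [2.81, 150.46], [-146.56, 146.56]. Speed limits (degrees/s): [147.25, 147.25, 180, 180, 180, 180].

INTERFACE

Orientations are given as [roll, pitch, yaw] about the fixed x, y, z axes, in that order (R = Rz(yaw) Ry(pitch) Rx(roll)).
In Python, from workcell import state, grab_frame, job_done, hold_point_z gives the robot as it stands. The module is installed in compiled form; this text tells all that it offers.
- The arm moves only by the shell command python3 -m creep 'ROWS' [FORCE]. ROWS is JSON, a list of rows, each a list of 7 numbers: the closure, from 0 (fully open) to 1 (shut), then the shift along the tool's x, y, z in mm, then the turn, a rotation vector about the tool's x, y, z in degrees. A call has 1 to 5 rows; each row shifts and turns the commanded pose from where the row before left it, along the tool's axes as they then stand; what a row does not reach is not made up. A row lasts 1/8 s, in which the tool goes at most 62.5 mm and 10.7 degrees, less where a joint would pass 70% of its speed; a pose out of reach is approached as far as the arm can. A call is refused whole if a number of a shift passes 62.5 or a number of a turn 10.7, either way. A call with a gripper value outside its range is refused whole. The fingers move at their own pace and stop on an object; FORCE is the grip in N (left out, the last holds). Time passes only in rows, so rows that do not move let the fingers close. It gives the time, the measured TCP pose, the force and the opening at its end, in the units of the state.
- state(): the state, without advancing time (a new reading comes with each control period).
- grab_frame(name): name is "side" or "top" or "wrist"; returns a dict with "frame" (420x560x3 uint8, red, green, blue), "fx", "fy", "cx", "cy" (pixels), "k1" (the pictures are not rectified: a ray, as slopes to the right and down, at radius r is drawn at 1 + k1 r^2 times it, then the intrinsics apply), "view" (4x4, takes a point from world to camera coordinates). Camera axes: x right, y down, z forward; pixel columns grow to the right and rows downward; lengths in mm; the calibration is good to about 2 mm. A picture is of the moment at which its call begins. There is no depth.
- job_done(): hands the job in, once; it reports no verdict.
The state is a dict: "time_s": time; "qpos": joint angles; "qvel": joint speeds; "effort": joint torques, N m; "ee_pos": TCP position; "ee_rot": TCP orientation; "force": force on the tool from outside, world axes, zero at the start; "torque": the same for the moment, N m; "gripper_width": finger opening in mm.
Only numpy, scipy, OpenCV 4.12 (cv2) and the standard library are available. Lean on these libraries where they do the work, as an engineer would, in place of code of your own. Each camera call takes 0.05 s, during which the arm holds its last target.

TASK

Get the copper busbar out from behind the three standoff insulators in the steel tray: first clear all three insulators onto the rubber mat, then lay the busbar flat and centred in both black supports of the blue distributor housing. After that put each insulator back in its own old place in the tray, so that they stand in one row again, flat against flat as before. Keep the insulators upright all the time and leave the tape roll on the mat where it lies.

Things in the scene. Friction and masses are not known exactly. Their poses are not given: they have to be found in the camera images.
- insulator_short: Short red-brown standoff insulator: upright hexagonal prism, 50 mm across flats (57.7 across corners), 56 mm tall, 225 g, brass insert 16 mm wide in its top. Origin: centre of underside; corners along +-x, flats face +-y and 30 deg either side of +-x. One of a row of three along the tray's y, any order, flat to flat, centres 50.5 mm apart, axes parallel to the tray's.
- insulator_medium: Medium red-brown standoff insulator: upright hexagonal prism, 50 mm across flats (57.7 across corners), 66 mm tall, 265 g, brass insert 20 mm wide in its top. Origin: centre of underside; corners along +-x, flats face +-y and 30 deg either side of +-x. One of a row of three along the tray's y, any order, flat to flat, centres 50.5 mm apart, axes parallel to the tray's.
- insulator_tall: Tall red-brown standoff insulator: upright hexagonal prism, 50 mm across flats (57.7 across corners), 76 mm tall, 305 g, brass insert 25 mm wide in its top. Origin: centre of underside; corners along +-x, flats face +-y and 30 deg either side of +-x. One of a row of three along the tray's y, any order, flat to flat, centres 50.5 mm apart, axes parallel to the tray's.
- busbar: Flat copper bar, 150 mm long (y), 30 wide (x), 10 thick (z), 400 g, a hole mark near each end. Origin: centre of underside. Starts flat on the tray floor behind the insulators (+x side), parallel to their row, 2 to 3 mm from their corners, so no finger fits in front of it; about 46 mm free behind it. (A 70 mm bar elsewhere is an offcut.)
- tray: Fixed shallow steel tray, 156 (x) by 196 mm (y) outside, walls 3 mm thick, 18 mm high, floor 3 mm thick. Origin: centre of underside, on the table. The insulators stand in a row along its y at x = -33 mm; the busbar lies at x = +13.5 mm, and a loose steel bolt in the (+x, +y) corner.
- housing: Fixed open blue box, inside x -66..116, y -106..106 mm, walls 50 mm high. Origin: underside, below the middle between two black busbar supports at y = -45 and +45 (22 long in y). Each has a flat saddle 34 mm up, x -23..23, between lips 46 mm high. Busbar lies along y on both, centred. Between supports free (68 mm) down to 4 mm. Terminals 52 mm high at x 60..105; glands behind.
- mat: Fixed black rubber bench mat, 170 (x) by 230 mm (y), 3 mm thick: the side area for the insulators. Origin: centre of underside, on the table. Its -x half is empty; the tape roll lies in its (+x, +y) corner.
- tape_roll: Loose roll of white tape lying flat on the mat near its (+x, +y) corner, outer diameter 56 mm, 19 mm tall, 40 g; to be left alone. Origin: centre of underside, z up.

How it is judged:
By the outcome, as a careful person would: the job done as asked, in the order asked, and still so for the second after the job is handed in, with the robot touching nothing.
It also fails if it takes over 141 s, if anything falls off the work surface, if the arm or the gripper's body presses on something with over 40 N, if the wrist force passes 120 N, or if a joint passes its speed limit or range.

## Working session

There is one attempt and no reset: what is moved stays moved. The work goes in short steps, Python scripts to look and compute and a shell command to move; the robot and the scene stay as the last step left them, time stands still between calls to the robot, and variables do not carry over. Pictures are saved under pics/ and viewed, and the job is handed in when it is done.

```bash
mkdir -p pics; ls
python3 - <<'E'
from workcell import *
import cv2
print(state(), hold_point_z if not callable(hold_point_z) else hold_point_z())
for n in ["side","top","wrist"]:
    g=grab_frame(n); cv2.imwrite(f"pics/{n}0.png",g["frame"][:,:,::-1]); print(n,g["fx"],g["fy"],g["cx"],g["cy"],g["k1"],g["view"])
E
```

```text
pics
{'time_s': 0.0, 'qpos': array([ 6.65189118e+01,  1.83488445e+01,  8.97060847e+01, -1.47835828e-03,
        7.20425819e+01, -1.14690164e+00]), 'qvel': array([-0.03544249, -0.02443796, -0.08895405, -0.09156913,  0.04685043,
       -0.02004869]), 'effort': array([-1.22721027e-03, -4.12451971e+01, -2.31973153e+01,  7.23575405e-02,
        4.59130865e-02, -1.55347552e-04]), 'ee_pos': array([218.32147869, 531.40001382, 213.15048373]), 'ee_rot': array([-1.79902480e+02, -5.46487074e-04,  1.57666270e+02]), 'force': array([0.19051128, 0.00405544, 0.03458275]), 'torque': array([ 0.02862681, -0.01521884, -0.00784812]), 'gripper_width': 91.00071577393943} -18.8
side 388.4173776250194 388.4173776250194 281.3200712672108 207.2507013964787 -0.023408217107769365 [[ 9.04684065e-01 -4.26018903e-01 -7.39163545e-03 -4.72786939e+02]
 [-2.56396666e-01 -5.30458832e-01 -8.08006298e-01  1.69331714e+02]
 [ 3.40304998e-01  7.32885613e-01 -5.89127479e-01  8.43586101e+02]
 [ 0.00000000e+00  0.00000000e+00  0.00000000e+00  1.00000000e+00]]
top 467.26670058968153 467.26670058968153 279.013471077546 198.13182819565748 -0.0495278914135577 [[ 1.24391258e-01 -9.92218095e-01  5.48328915e-03 -4.51856261e+01]
 [-9.71622198e-01 -1.22926012e-01 -2.02087853e-01  5.33200739e+02]
 [ 2.01189263e-01  1.98102768e-02 -9.79352048e-01  1.09202269e+03]
 [ 0.00000000e+00  0.00000000e+00  0.00000000e+00  1.00000000e+00]]
wrist 378.7285851596845 378.7285851596845 280.66338504937556 209.90534610604723 0.017629074822750283 [[ 3.80823599e-01  9.24646539e-01 -1.47146629e-03 -5.74392334e+02]
 [ 8.89242933e-01 -3.65805245e-01  2.74651649e-01 -3.00276929e+01]
 [ 2.53417427e-01 -1.05902320e-01 -9.61542670e-01  3.90819681e+02]
 [ 0.00000000e+00  0.00000000e+00  0.00000000e+00  1.00000000e+00]]
```

View pics/top0.png

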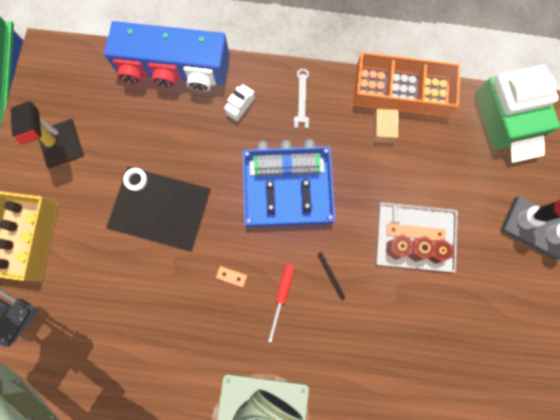

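View pics/side0.png

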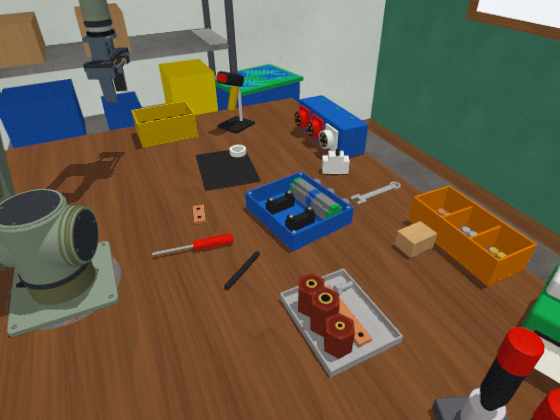

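View pics/wrist0.png

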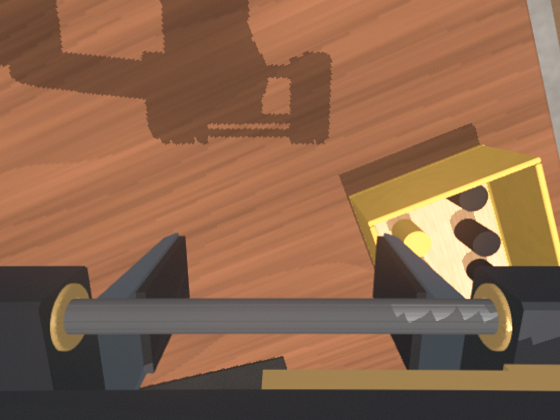

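Top: the tray is at about (417,238) with three insulators at (402,246), (425,247) and (443,250). The housing is at (288,187) and the mat at (158,208), with the tape at (135,180).

```bash
cat > h.py <<'E'
import numpy as np, cv2
from workcell import *
def K(g): return np.array([[g["fx"],0,g["cx"]],[0,g["fy"],g["cy"]],[0,0,1.]])
def D(g): return np.array([g["k1"],0,0,0,0.])
def ray(g,pts):
    pts=np.asarray(pts,float).reshape(-1,1,2)
    u=cv2.undistortPoints(pts,K(g),D(g),criteria=None) if False else cv2.undistortPoints(pts,K(g),D(g)).reshape(-1,2)
    V=np.array(g["view"]);R=V[:3,:3];t=V[:3,3]
    d=np.c_[u,np.ones(len(u))]@R
    return -R.T@t,d
def plane(g,pts,z):
    c,d=ray(g,pts); return c+d*((z-c[2])/d[:,2])[:,None]
def proj(g,P):
    V=np.array(g["view"]);r,_=cv2.Rodrigues(V[:3,:3])
    return cv2.projectPoints(np.asarray(P,float).reshape(-1,1,3),r,V[:3,3],K(g),D(g))[0].reshape(-1,2)
def tri(g1,p1,g2,p2):
    c1,d1=ray(g1,[p1]);c2,d2=ray(g2,[p2]);d1=d1[0];d2=d2[0]
    s=np.linalg.lstsq(np.c_[d1,-d2],c2-c1,rcond=None)[0]
    a=c1+s[0]*d1;b=c2+s[1]*d2
    return (a+b)/2,np.linalg.norm(a-b)
def save(im,n,box=None,s=1):
    if box: x0,y0,x1,y1=box; im=im[y0:y1,x0:x1]
    cv2.imwrite(f"pics/{n}.png",cv2.resize(im,None,fx=s,fy=s,interpolation=cv2.INTER_CUBIC)[:,:,::-1])
E
python3 - <<'E'
from h import *
g=grab_frame("top");f=g["frame"];save(f,"tray1",(365,190,475,285),7);save(f,"hous1",(230,130,345,240),5);save(f,"mat1",(95,155,225,260),5)
g=grab_frame("side");f=g["frame"];save(f,"stray1",(270,255,410,380),5)
E
```

```text
(no output)
```

View pics/tray1.png

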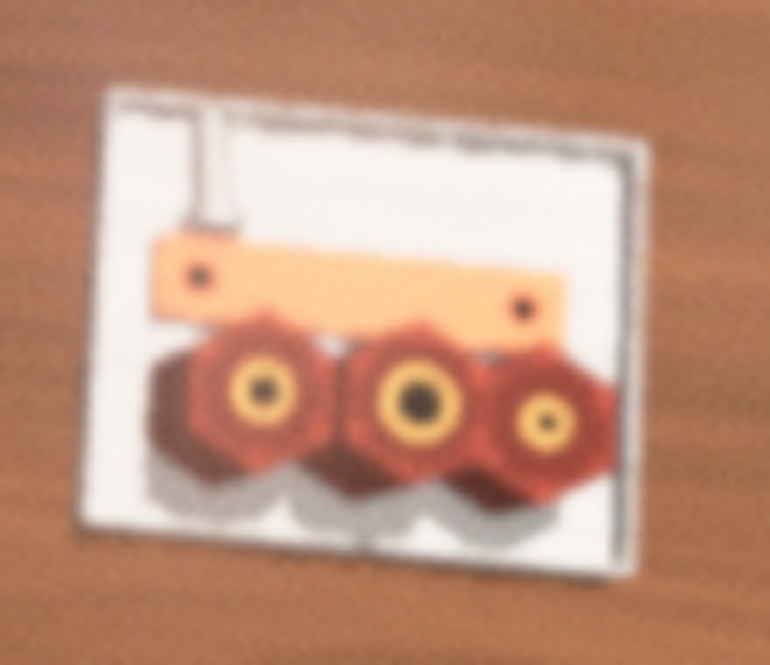

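View pics/hous1.png

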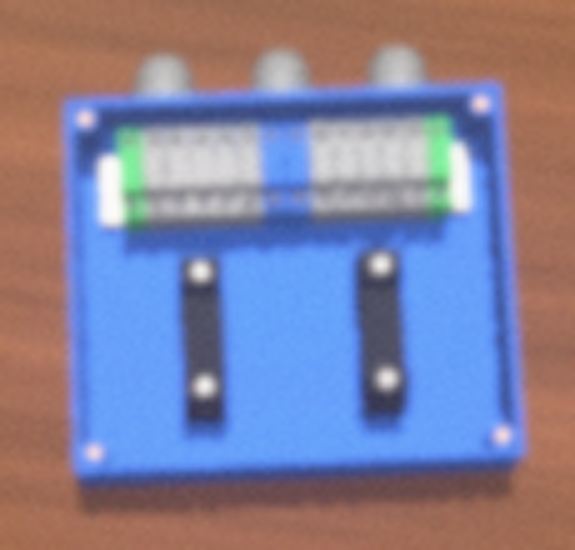

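View pics/mat1.png

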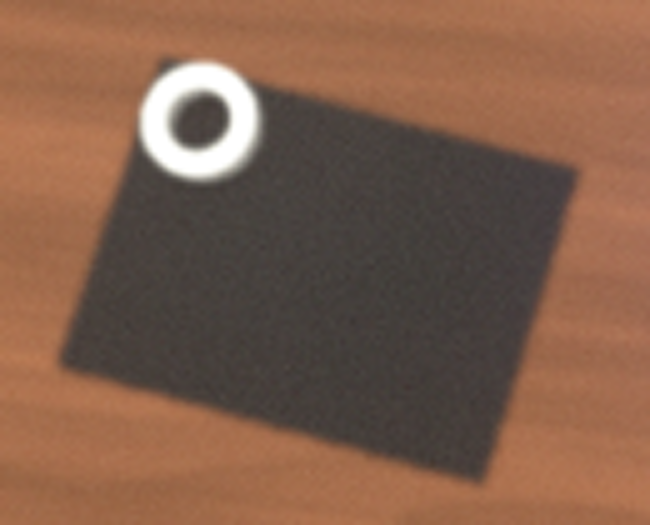

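View pics/stray1.png

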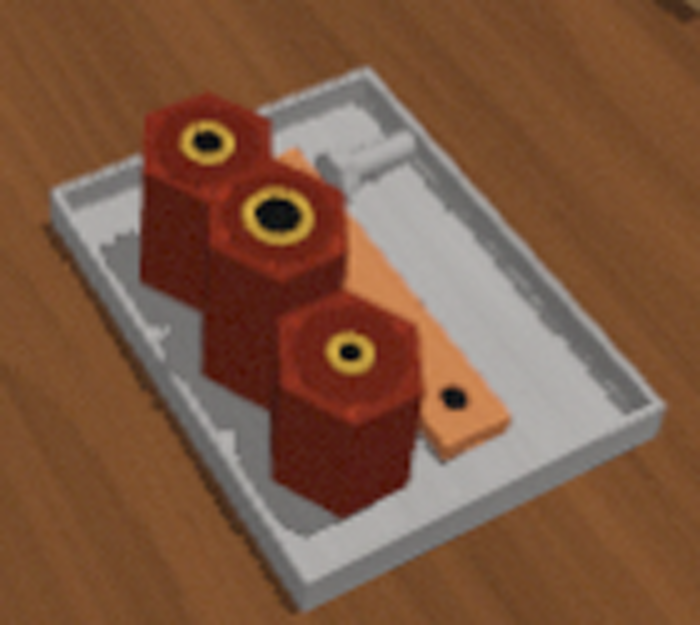

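Order from +y to −y is medium, tall, short. In the top crop the inserts sit at crop/7 positions (263,391), (419,402) and (546,423). Next I measure everything.

```bash
cat >> h.py <<'E'
def blobs(mask,mn=8):
    n,l,s,c=cv2.connectedComponentsWithStats(mask.astype(np.uint8)); 
    return [(tuple(np.round(c[i],2)),int(s[i,4]),l==i) for i in range(1,n) if s[i,4]>=mn]
def quad(mask):
    c=max(cv2.findContours(mask.astype(np.uint8),cv2.RETR_EXTERNAL,cv2.CHAIN_APPROX_NONE)[0],key=cv2.contourArea)
    return cv2.approxPolyN(cv2.convexHull(c),4).reshape(-1,2).astype(float) if hasattr(cv2,"approxPolyN") else cv2.boxPoints(cv2.minAreaRect(c)),c
E
python3 - <<'E'
from h import *
np.set_printoptions(precision=1,suppress=True)
g=grab_frame("top");f=g["frame"];hsv=cv2.cvtColor(f,cv2.COLOR_RGB2HSV)
H,S,V=[hsv[:,:,i].astype(int) for i in range(3)]
def sub(m,b):
    o=np.zeros_like(m);o[b[1]:b[3],b[0]:b[2]]=m[b[1]:b[3],b[0]:b[2]];return o
for p in [(402,246),(425,247),(443,250),(398,241),(400,232),(288,210),(150,220),(380,240),(405,246),(407,244),(418,268),(135,170),(268,185),(270,208)]: print(p,hsv[p[1],p[0]])
mat=sub(V<90,(95,155,225,260))&1
q,c=quad(mat>0);P=plane(g,q,3);print("mat px",q,P)
w=sub((V>180)&(S<60),(95,155,225,260));
for b in blobs(w): print("tape",b[:2],plane(g,[b[0]],19))
hb=sub((H>100)&(H<125)&(S>120),(230,140,345,240));q,c=quad(hb);print("housing",q,plane(g,q,50))
E
```

```text
(402, 246) [ 11  90 130]
(425, 247) [ 7 71 90]
(443, 250) [ 16 125 149]
(398, 241) [  6 128 189]
(400, 232) [ 14 103 254]
(288, 210) [108 150 251]
(150, 220) [ 8 41 69]
(380, 240) [ 12  10 245]
(405, 246) [ 16 124 226]
(407, 244) [  9 130 200]
(418, 268) [ 12  35 170]
(135, 170) [  0   0 255]
(268, 185) [133  11 157]
(270, 208) [175   8 203]
mat px [[210. 189.]
 [191. 251.]
 [106. 227.]
 [128. 167.]] [[546.8 202.3   3. ]
 [383.  225.3   3. ]
 [415.5 450.6   3. ]
 [578.1 424.5   3. ]]
tape ((np.float64(134.28), np.float64(178.53)), 314) [[546.3 396.7  19. ]]
housing [[334. 223.]
 [245. 226.]
 [243. 150.]
 [329. 147.]] [[ 491.  -119.    50. ]
 [ 456.5   95.4   50. ]
 [ 647.   127.3   50. ]
 [ 682.3  -86.9   50. ]]
```

Run:
```python
from h import *
np.set_printoptions(precision=1,suppress=True)
g=grab_frame("top");f=g["frame"];hsv=cv2.cvtColor(f,cv2.COLOR_RGB2HSV)
s=grab_frame("side");fs=s["frame"]
def up(f,box,k=8):
    x0,y0,x1,y1=box
    return cv2.resize(f[y0:y1,x0:x1],None,fx=k,fy=k,interpolation=cv2.INTER_LINEAR)
def back(c,box,k=8): return (np.asarray(c,float)+0.5)/k-0.5+np.array(box[:2])
box=(365,190,475,285)
u=up(f,box);h=cv2.cvtColor(u,cv2.COLOR_RGB2HSV).astype(int)
# brass
brass=(h[:,:,0]>=15)&(h[:,:,0]<=28)&(h[:,:,1]>90)&(h[:,:,2]>150)
zs=[69,79,59]
L=[]
for c in cv2.findContours(brass.astype(np.uint8),cv2.RETR_EXTERNAL,cv2.CHAIN_APPROX_NONE)[0]:
    if cv2.contourArea(c)<600: continue
    (cx,cy),r=cv2.minEnclosingCircle(c); m=cv2.moments(c); L.append((back((m["m10"]/m["m00"],m["m01"]/m["m00"]),box),r/8))
L.sort(key=lambda a:a[0][0])
for (p,r),z in zip(L,zs): print("ins",p,r,plane(g,[p],z))
# red-brown top faces: shape
cop=(h[:,:,0]>=8)&(h[:,:,0]<20)&(h[:,:,1]>70)&(h[:,:,2]>235)
for c in cv2.findContours(cop.astype(np.uint8),cv2.RETR_EXTERNAL,cv2.CHAIN_APPROX_NONE)[0]:
    if cv2.contourArea(c)<3000: continue
    print("bar",cv2.contourArea(c)); 
    r=cv2.minAreaRect(c); print(plane(g,back(cv2.boxPoints(r),box),13)); hole=None
sv=cv2.cvtColor(u,cv2.COLOR_RGB2HSV)
# tray outline
wood=(h[:,:,1]>80)&(h[:,:,0]<20)&(h[:,:,2]<215)
tr=~wood; tr=cv2.morphologyEx(tr.astype(np.uint8),cv2.MORPH_CLOSE,np.ones((61,61)))
q,c=quad(tr); q=back(q,box); print("tray px",q,plane(g,q,18))
# side
box=(270,255,410,380);u=up(fs,box);h=cv2.cvtColor(u,cv2.COLOR_RGB2HSV).astype(int)
brass=(h[:,:,0]>=15)&(h[:,:,0]<=30)&(h[:,:,1]>90)&(h[:,:,2]>120)
M=[]
for c in cv2.findContours(brass.astype(np.uint8),cv2.RETR_EXTERNAL,cv2.CHAIN_APPROX_NONE)[0]:
    if cv2.contourArea(c)<1000: continue
    m=cv2.moments(c); M.append(back((m["m10"]/m["m00"],m["m01"]/m["m00"]),box))
M.sort(key=lambda a:a[0])
for p,z,l in zip(M,zs,L): print("side",p,plane(s,[p],z),tri(g,l[0],s,p))
```

```text
ins [402.  245.4] 4.140663146972656 [[ 454.3 -283.8   69. ]]
ins [418.7 231.1] 24.680152893066406 [[ 491.8 -318.6   79. ]]
ins [424.3 247.1] 5.433242321014404 [[ 458.2 -340.5   59. ]]
bar 39923.0
[[ 483.7 -254.8   13. ]
 [ 515.7 -255.9   13. ]
 [ 516.8 -408.2   13. ]
 [ 484.7 -406.2   13. ]]
tray px [[457.7 209.1]
 [455.9 273.3]
 [374.9 265.2]
 [378.4 200.7]] [[ 571.1 -432.3   18. ]
 [ 408.5 -436.1   18. ]
 [ 404.1 -233.7   18. ]
 [ 567.3 -228.8   18. ]]
side [311.  283.1] [[ 454.  -281.9   69. ]] (array([ 453.6, -283.3,   70.6]), np.float64(0.8885834909303666))
side [325.2 297.8] [[ 455.1 -332.7   79. ]] (array([ 481. , -319.3,   58. ]), np.float64(29.785385532121698))
side [339.6 325.2] [[ 456.3 -383.2   59. ]] (array([ 470.1, -356.1,   16.3]), np.float64(12.73556999521433))
```

```bash
cat >> h.py <<'E'
def up(f,box,k=8):
    x0,y0,x1,y1=box
    return cv2.resize(f[y0:y1,x0:x1],None,fx=k,fy=k,interpolation=cv2.INTER_LINEAR)
def back(c,box,k=8): return (np.asarray(c,float)+0.5)/k-0.5+np.array(box[:2])
def cents(mask,box,mn,mx=1e9,k=8):
    o=[]
    for c in cv2.findContours(mask.astype(np.uint8),cv2.RETR_EXTERNAL,cv2.CHAIN_APPROX_NONE)[0]:
        a=cv2.contourArea(c)
        if mn<a<mx:
            m=cv2.moments(c);o.append((back((m["m10"]/a,m["m01"]/a),box,k),a))
    return o
def brass(g,box,zs=None):
    h=cv2.cvtColor(up(g["frame"],box),cv2.COLOR_RGB2HSV).astype(int)
    return h
E
python3 - <<'E'
from h import *
np.set_printoptions(precision=1,suppress=True)
g=grab_frame("top");f=g["frame"]
box=(390,232,455,262)
b=up(f,box).astype(int)
br=(b[:,:,1]>130)&(b[:,:,0]>170)&(b[:,:,2]<170)
for c,z in zip(sorted(cents(br,box,300),key=lambda a:a[0][0]),[69,79,59]): print("ins",c,plane(g,[c[0]],z))
save((br*255).astype(np.uint8)[:,:,None].repeat(3,2),"m1")
# dark holes in the bar
box=(380,222,455,240);h=cv2.cvtColor(up(f,box),cv2.COLOR_RGB2HSV).astype(int)
for c in cents(h[:,:,2]<205,box,150,1500): print("hole",c,plane(g,[c[0]],13))
box=(230,140,345,240);h=cv2.cvtColor(up(f,box),cv2.COLOR_RGB2HSV).astype(int)
for c in cents((h[:,:,1]<70)&(h[:,:,2]>170),box,300,3000): print("scr",c,plane(g,[c[0]],46),plane(g,[c[0]],50))
s=grab_frame("side");save(s["frame"],"shous",(235,160,365,255),6)
E
```

```text
ins (array([400.8, 259.4]), 4008.5) [[ 420.6 -283.5   69. ]]
ins (array([402. , 245.3]), 5248.5) [[ 453.2 -281.4   79. ]]
ins (array([422.2, 236.1]), 25622.0) [[ 484.2 -333.8   59. ]]
hole (array([420.9, 238.8]), 1055.5) [[ 484.2 -344.5   13. ]]
hole (array([439.3, 233.7]), 350.0) [[ 503.1 -390.5   13. ]]
hole (array([393. , 229.2]), 326.0) [[ 500.  -272.6   13. ]]
scr (array([248.4, 220. ]), 463.0) [[472.7  89.6  46. ]] [[472.1  89.3  50. ]]
scr (array([330. , 216.5]), 526.0) [[ 506.4 -108.1   46. ]] [[ 505.7 -107.7   50. ]]
scr (array([270.5, 206.7]), 605.0) [[512.5  40.2  46. ]] [[511.7  40.1  50. ]]
scr (array([307. , 205.2]), 541.0) [[527.5 -48.7  46. ]] [[526.7 -48.5  50. ]]
scr (array([269.6, 183.4]), 755.0) [[570.7  49.9  46. ]] [[569.8  49.7  50. ]]
scr (array([305.8, 182. ]), 744.0) [[585.6 -39.1  46. ]] [[584.6 -39.   50. ]]
scr (array([281.2, 170.2]), 328.5) [[607.9  25.5  46. ]] [[606.9  25.4  50. ]]
scr (array([297.1, 169.8]), 1436.5) [[614.  -13.9  46. ]] [[612.9 -13.9  50. ]]
scr (array([246.7, 153.3]), 579.0) [[640.8 117.3  46. ]] [[639.6 116.9  50. ]]
scr (array([325.6, 150.3]), 609.0) [[673.8 -79.6  46. ]] [[672.5 -79.3  50. ]]
```

View pics/shous.png

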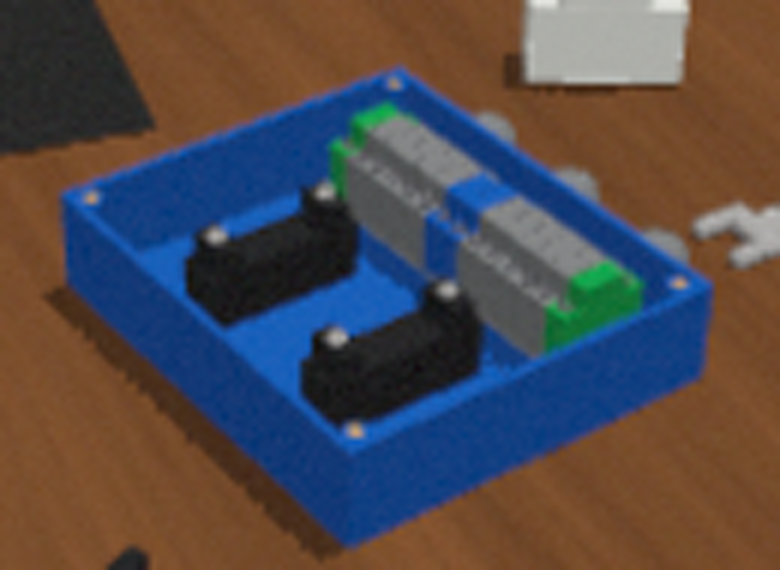

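```bash
cat > go.py <<'E'
import sys,json
from h import *
from scipy.spatial.transform import Rotation as Ro
def plan(x,y,z,yaw,cl,step=58,rstep=9.5,dec=0):
    s=state();p=np.array(s["ee_pos"]);R=Ro.from_euler("xyz",s["ee_rot"],degrees=True)
    T=np.array([x,y,z]);Rt=Ro.from_euler("xyz",[180,0,yaw],degrees=True)
    print("from",np.round(p,1),np.round(s["ee_rot"],1),"t",round(s["time_s"],2))
    full=(R.inv()*Rt).as_rotvec(degrees=True)
    n=int(max(1,np.ceil(np.linalg.norm(T-p)/step),np.ceil(np.linalg.norm(full)/rstep)))
    rows=[]
    for i in range(n):
        k=n-i; d=R.inv().apply((T-p)/k); d=np.round(d,dec)
        rv=(R.inv()*Rt).as_rotvec(degrees=True)/k; rv=np.round(rv,1)
        p=p+R.apply(d);R=R*Ro.from_rotvec(rv,degrees=True)
        rows.append([cl]+[round(float(v),1) for v in d]+[round(float(v),1) for v in rv])
    for i in range(0,n,5): print("python3 -m creep '"+json.dumps(rows[i:i+5]).replace(" ","").replace(".0,",",").replace(".0]","]")+"'")
    print("end",np.round(p,1))
a=[float(v) for v in sys.argv[1:]]
plan(*a[:5],dec=int(a[5]) if len(a)>5 else 0)
E
python3 go.py 452.5 -280.3 170 121.3 0
python3 - <<'E'
from h import *
g=grab_frame("top");print(plane(g,[[424.3,247.1]],79),plane(g,[[365+546/7,190+423/7]],59),plane(g,[[365+419/7,190+402/7]],79))
E
```

```text
from [218.5 531.9 213.9] [180.   -0.  157.7] t 0.5
python3 -m creep '[[0,-35,-44,3,-0,-0,2.4],[0,-37,-43,3,-0,-0,2.4],[0,-39,-41,3,-0,-0,2.4],[0,-40,-39,3,-0,-0,2.4],[0,-42,-38,3,-0,-0,2.4]]'
python3 -m creep '[[0,-43,-36,3,-0,-0,2.4],[0,-45,-34,3,-0,-0,2.4],[0,-46,-32,3,-0,-0,2.4],[0,-48,-30,3,-0,-0,2.5],[0,-49,-28,3,-0,-0,2.4]]'
python3 -m creep '[[0,-50,-26,3,-0,-0,2.5],[0,-51,-24,3,-0,-0,2.4],[0,-52,-22,3,-0,-0,2.5],[0,-53,-19,2,-0,-0,2.4],[0,-53,-17,3,-0,-0,2.5]]'
end [ 452.7 -279.8  169.9]
[[ 455.40991023 -334.47215801   79.        ]] [[ 455.68352326 -386.33139889   59.        ]] [[ 454.79460875 -335.84591048   79.        ]]
```

```bash
python3 -m creep '[[0,-35,-44,3,0,0,2.4],[0,-37,-43,3,0,0,2.4],[0,-39,-41,3,0,0,2.4],[0,-40,-39,3,0,0,2.4],[0,-42,-38,3,0,0,2.4]]' 30
python3 -m creep '[[0,-43,-36,3,0,0,2.4],[0,-45,-34,3,0,0,2.4],[0,-46,-32,3,0,0,2.4],[0,-48,-30,3,0,0,2.5],[0,-49,-28,3,0,0,2.4]]'
python3 -m creep '[[0,-50,-26,3,0,0,2.5],[0,-51,-24,3,0,0,2.4],[0,-52,-22,3,0,0,2.5],[0,-53,-19,2,0,0,2.4],[0,-53,-17,3,0,0,2.5]]'
python3 go.py 452.5 -280.3 110 121.3 0 1
python3 - <<'E'
from h import *
for n in ["wrist"]:
    g=grab_frame(n);save(g["frame"],n+"2")
print(g["view"])
E
```

```text
time_s: 1.18
ee_pos: [297.2, 259.4, 199.1]
ee_rot: [179.9, 0.0, 145.6]
force: [0.4, 0.0, -0.7]
gripper_width: 91.4
time_s: 1.8
ee_pos: [375.6, -11.3, 184.3]
ee_rot: [179.9, 0.1, 133.5]
force: [1.2, 0.2, -0.9]
gripper_width: 91.3
time_s: 2.42
ee_pos: [453.2, -281.8, 170.0]
ee_rot: [180.0, 0.0, 121.1]
force: [1.1, 0.4, -0.6]
gripper_width: 91.5
from [ 453.2 -281.8  170. ] [180.    0.  121.1] t 2.42
python3 -m creep '[[0,0.8,0.1,30,0,0,-0.1],[0,0.9,0.1,30,0,0,-0.1]]'
end [ 452.5 -280.3  110. ]
[[ 8.56287621e-01  5.16497881e-01  1.20387225e-03 -2.42592483e+02]
 [ 4.96301106e-01 -8.23444917e-01  2.74997602e-01 -4.75377285e+02]
 [ 1.43027001e-01 -2.34879559e-01 -9.61444158e-01  2.17340264e+02]
 [ 0.00000000e+00  0.00000000e+00  0.00000000e+00  1.00000000e+00]]
```

View pics/wrist2.png

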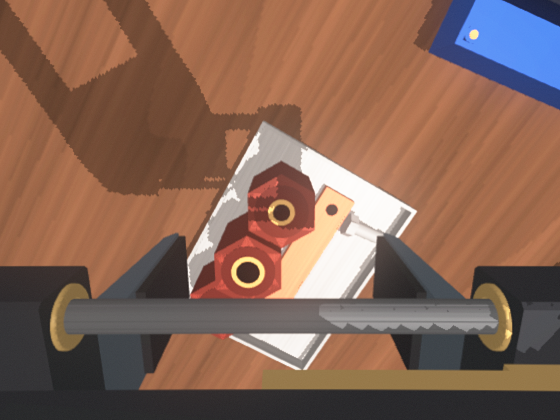

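The wrist view shows medium's insert at (282,212), tall's at (247,271), with the bar and the bolt head to the right.

Run:
```python
from h import *
g=grab_frame("wrist");f=g["frame"].astype(int)
save(g["frame"],"w3",(230,180,330,300),6)
br=(f[:,:,0]>150)&(f[:,:,1]>110)&(f[:,:,2]<f[:,:,1]-20); br[:150]=0;br[300:]=0;br[:,:200]=0;br[:,330:]=0
for b in blobs(br,30): print(b[:2],[np.round(plane(g,[b[0]],z),1) for z in (69,79)])
print(plane(g,[[282,212]],69),plane(g,[[247,271]],79))
from workcell import state; print(state()["ee_pos"])
```

```text
((np.float64(230.44), np.float64(155.33)), 93) [array([[ 403.9, -272. ,   69. ]]), array([[ 404.3, -270.1,   79. ]])]
((np.float64(302.26), np.float64(249.95)), 2845) [array([[ 486.1, -307.3,   69. ]]), array([[ 483.4, -304.1,   79. ]])]
((np.float64(204.81), np.float64(198.63)), 250) [array([[ 403.1, -309.7,   69. ]]), array([[ 403.6, -306.4,   79. ]])]
((np.float64(282.85), np.float64(202.24)), 344) [array([[ 453.8, -282.5,   69. ]]), array([[ 452.3, -280.2,   79. ]])]
((np.float64(249.65), np.float64(262.51)), 492) [array([[ 456.7, -337.1,   69. ]]), array([[ 455.1, -332.8,   79. ]])]
((np.float64(222.08), np.float64(295.81)), 79) [array([[ 452.1, -373.3,   69. ]]), array([[ 450.7, -367.7,   79. ]])]
[[ 457.12645289 -289.2674933    69.        ]] [[ 456.83032787 -339.82947377   79.        ]]
[ 454.14638432 -284.55920187  169.36460084]
```

View pics/w3.png

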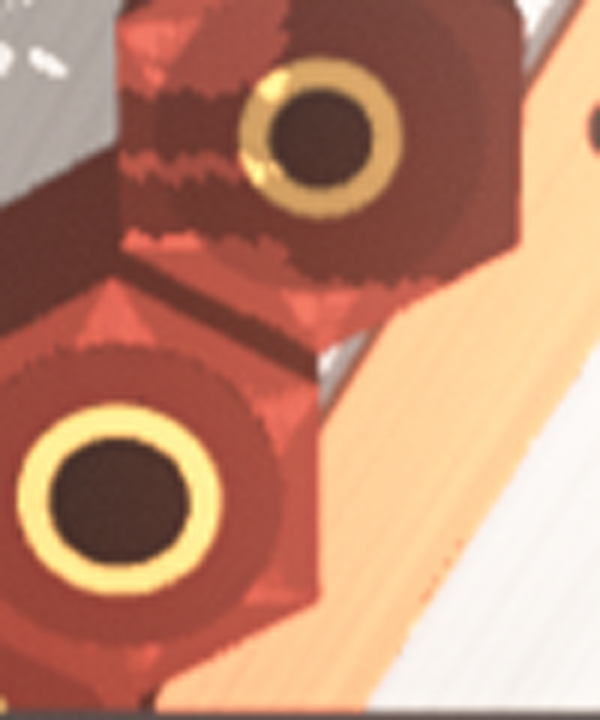

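```bash
python3 -m creep '[[0,0,0,0,0,0,0]]'; python3 -m creep '[[0,0,0,0,0,0,0]]'; python3 go.py 452.2 -279.9 27 121.3 0 1
```

```text
time_s: 2.65
ee_pos: [452.3, -279.6, 169.5]
ee_rot: [-180.0, -0.1, 121.2]
force: [-0.2, 0.4, -0.6]
gripper_width: 91.2
time_s: 2.78
ee_pos: [452.3, -278.5, 170.0]
ee_rot: [180.0, -0.0, 121.3]
force: [0.1, -0.2, 0.4]
gripper_width: 90.8
from [ 452.3 -278.5  170. ] [180.   -0.  121.3] t 2.77
python3 -m creep '[[0,-0.4,-0.3,47.7,0,-0,0],[0,-0.4,-0.3,47.7,0,-0,0],[0,-0.4,-0.2,47.6,0,-0,0]]'
end [ 452.2 -279.9   27. ]
```

```bash
python3 -m creep '[[0,0,0,30,0,0,0],[0,0,0,30,0,0,0],[0,0,0,25,0,0,0],[0,0,0,0,0,0,0],[0,0,0,0,0,0,0]]';  python3 -m creep '[[0,0,0,0,0,0,0]]'; python3 go.py 452.4 -280.1 27 121.3 0 1
python3 - <<'E'
from h import *
save(grab_frame("side")["frame"],"s4",(230,200,430,390),4)
print(state()["ee_pos"])
E
```

```text
time_s: 3.4
ee_pos: [453.4, -279.5, 86.1]
ee_rot: [179.9, 0.1, 121.3]
force: [0.1, -0.1, 0.1]
gripper_width: 91.5
time_s: 3.52
ee_pos: [453.5, -279.9, 86.3]
ee_rot: [179.9, 0.1, 121.3]
force: [-0.5, 1.0, -0.3]
gripper_width: 91.2
from [ 453.5 -279.9   86.3] [1.799e+02 1.000e-01 1.213e+02] t 3.52
python3 -m creep '[[0,0.3,-0.6,29.6,0,0.1,-0],[0,0.2,-0.5,29.7,0.1,0,-0]]'
end [ 452.4 -280.1   27. ]
[ 453.40303933 -279.97125199   86.14072314]
```

View pics/s4.png

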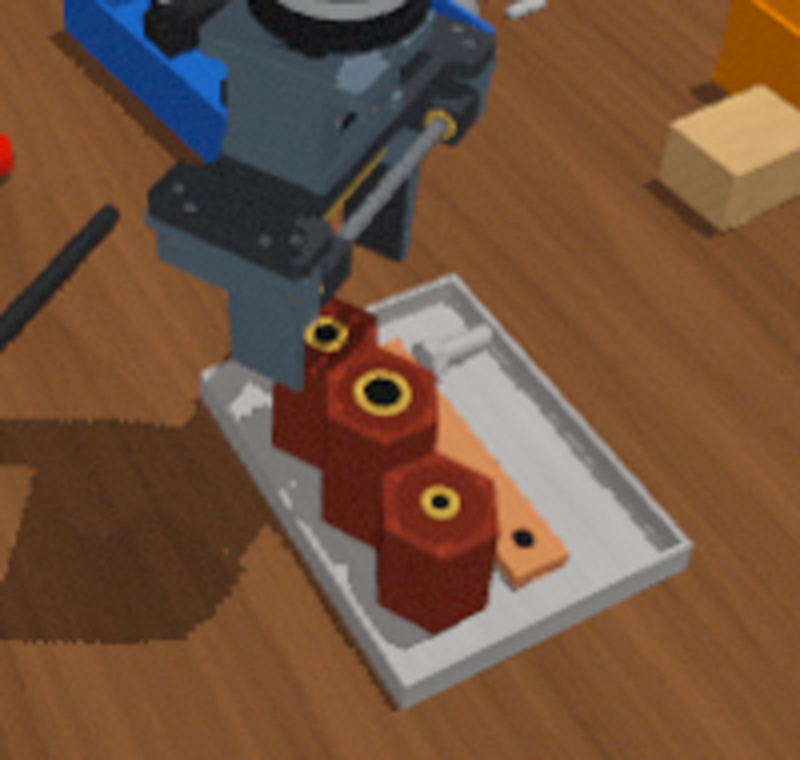

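The jaw straddles medium diagonally and is clear of tall. I'll descend and grip.

```bash
python3 -m creep '[[0,0.4,-0.6,29,0,0,0],[0,0.2,-0.5,29,0,0,0],[0,0,0,1.5,0,0,0],[0,0,0,0,0,0,0],[0,0,0,0,0,0,0]]'; python3 -m creep '[[0.38,0,0,0,0,0,0],[0.38,0,0,0,0,0,0],[0.38,0,0,0,0,0,0]]' 30; python3 -m creep '[[1,0,0,0,0,0,0],[1,0,0,0,0,0,0],[1,0,0,0,0,0,0]]' 30;python3 -m creep '[[1,0,0,0,0,0,0],[1,0,0,0,0,0,0]]' 30
```

```text
time_s: 4.2
ee_pos: [452.4, -280.4, 26.8]
ee_rot: [179.9, 0.1, 121.3]
force: [0.1, -0.1, 0.4]
gripper_width: 91.0
time_s: 4.58
ee_pos: [451.6, -279.8, 25.6]
ee_rot: [180.0, 0.0, 121.3]
force: [0.7, 1.1, -0.1]
gripper_width: 64.0
time_s: 4.95
ee_pos: [451.6, -279.8, 25.4]
ee_rot: [180.0, -0.0, 121.3]
force: [0.3, 0.5, 0.1]
gripper_width: 49.9
time_s: 5.2
ee_pos: [451.6, -279.7, 25.4]
ee_rot: [180.0, 0.0, 121.3]
force: [0.2, 0.3, -1.0]
gripper_width: 49.8
```

```bash
python3 -m creep '[[1,0,0,-10,0,0,0],[1,0,0,-30,0,0,0],[1,0,0,-40,0,0,0],[1,0,0,-20,0,0,0],[1,0,0,0,0,0,0]]'; python3 go.py 447.4 401.6 125.4 121.3 1
python3 - <<'E'
from h import *
save(grab_frame("side")["frame"],"s5",(230,130,430,390),3)
E
```

```text
time_s: 5.82
ee_pos: [452.1, -280.3, 127.1]
ee_rot: [179.9, 0.2, 121.3]
force: [-0.1, -0.1, -2.9]
gripper_width: 49.8
from [ 452.1 -280.3  127.1] [179.9   0.2 121.3] t 5.83
python3 -m creep '[[1,49,29,0,0,0,-0],[1,49,29,0,0,0,-0],[1,49,29,0,0,0,-0],[1,49,29,0,0,0,-0],[1,49,29,0,0,0,-0]]'
python3 -m creep '[[1,49,29,0,0,0,-0],[1,49,29,0,0,0,-0],[1,48,29,0,0,0,-0],[1,49,29,0,0,0,-0],[1,48,30,0,0,0.1,-0]]'
python3 -m creep '[[1,49,29,0,0,0,-0],[1,48,30,0,0.1,0.1,-0]]'
end [447.7 401.4 125.9]
```

View pics/s5.png

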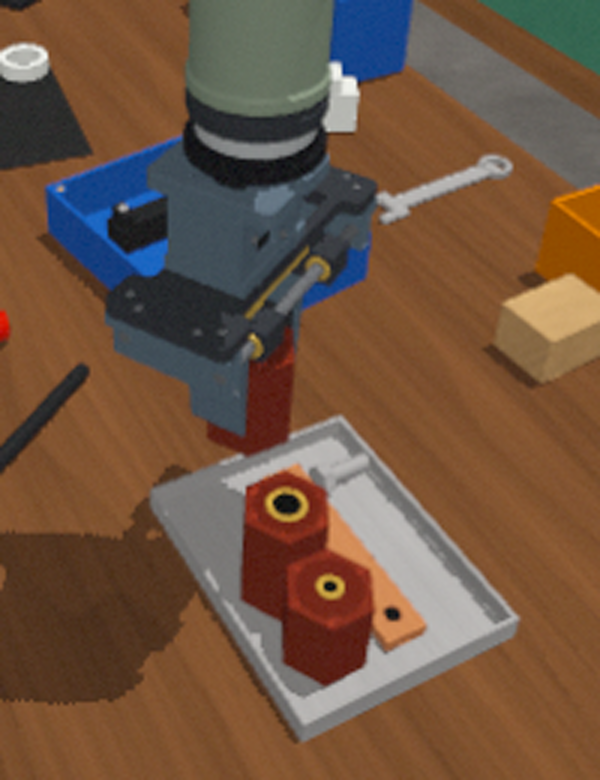

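Medium is lifted upright and tall and short are undisturbed. Moving to the mat.

```bash
python3 -m creep '[[1,20,12,0,0,0,0],[1,40,24,0,0,0,0],[1,49,29,0,0,0,0],[1,49,29,0,0,0,0],[1,49,29,0,0,0,0]]'; python3 -m creep '[[1,49,29,0,0,0,0],[1,49,29,0,0,0,0],[1,49,29,0,0,0,0],[1,49,29,0,0,0,0],[1,49,29,0,0,0,0]]'; python3 -m creep '[[1,49,29,0,0,0,0],[1,45,28,0,0,0,0],[1,28,17,0,0,0,0],[1,12,8,0,0,0,0],[1,0,0,0,0,0,0]]'; python3 -m creep '[[1,0,0,0,0,0,0],[1,0,0,0,0,0,0]]'; python3 go.py 447.4 401.6 26.2 121.3 1 1
python3 - <<'E'
from h import *
save(grab_frame("side")["frame"],"s6",(130,70,330,220),4)
E
```

```text
time_s: 6.5
ee_pos: [447.8, -37.3, 124.1]
ee_rot: [-179.9, -0.1, 121.2]
force: [1.2, 0.7, -4.3]
gripper_width: 50.1
time_s: 7.12
ee_pos: [444.7, 247.0, 123.9]
ee_rot: [-179.8, 0.0, 121.3]
force: [0.6, -0.3, -2.3]
gripper_width: 49.8
time_s: 7.75
ee_pos: [446.0, 402.3, 124.2]
ee_rot: [-179.9, 0.0, 121.3]
force: [0.0, -0.2, -2.9]
gripper_width: 49.8
time_s: 8.0
ee_pos: [446.6, 401.4, 125.6]
ee_rot: [-180.0, 0.0, 121.2]
force: [0.3, -0.3, -1.8]
gripper_width: 49.6
from [446.6 401.4 125.6] [-180.     0.   121.2] t 8.0
python3 -m creep '[[1,-0.1,0.4,49.7,-0,0,-0.1],[1,-0.1,0.4,49.7,-0,0,-0]]'
end [447.4 401.6  26.2]
```

View pics/s6.png

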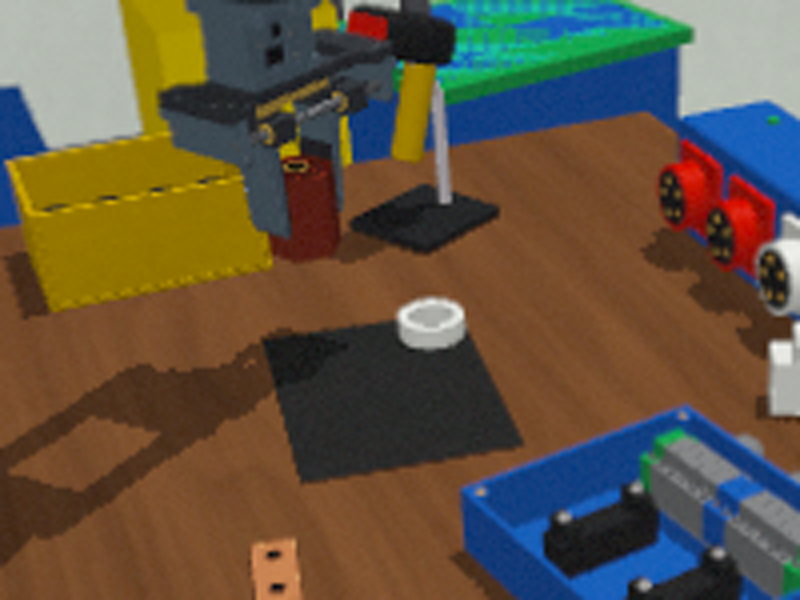

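```bash
python3 -m creep '[[1,0,0.8,20,0,0,0],[1,0,0,40,0,0,0],[1,0,0,25,0,0,0],[1,0,0,10,0,0,0],[1,0,0,0,0,0,0]]'; python3 -m creep '[[1,0,0,0,0,0,0],[1,0,0,0,0,0,0]]';python3 -m creep '[[1,0,0,2,0,0,0],[1,0,0,0,0,0,0],[1,0,0,0,0,0,0]]'
```

```text
time_s: 8.68
ee_pos: [447.3, 402.9, 30.5]
ee_rot: [-180.0, 0.0, 121.2]
force: [0.8, 0.4, -2.2]
gripper_width: 49.8
time_s: 8.93
ee_pos: [447.8, 403.7, 31.7]
ee_rot: [179.9, -0.0, 121.3]
force: [0.5, 0.4, -2.1]
gripper_width: 49.9
time_s: 9.3
ee_pos: [447.2, 403.2, 28.5]
ee_rot: [180.0, -0.0, 121.3]
force: [0.4, 0.2, -2.4]
gripper_width: 50.0
```

```bash
python3 -m creep '[[1,0,0,1.5,0,0,0],[1,0,0,0,0,0,0],[1,0,0,0,0,0,0]]'; python3 -m creep '[[1,0,0,0.8,0,0,0],[1,0,0,0,0,0,0],[1,0,0,0,0,0,0]]'
```

```text
time_s: 9.68
ee_pos: [447.2, 403.2, 26.9]
ee_rot: [-180.0, -0.0, 121.3]
force: [0.2, 0.1, -3.9]
gripper_width: 50.1
time_s: 10.05
ee_pos: [447.2, 403.2, 26.2]
ee_rot: [180.0, -0.0, 121.3]
force: [0.0, 0.8, -3.1]
gripper_width: 49.8
```

```bash
python3 -m creep '[[1,0,0,0.6,0,0,0],[1,0,0,0,0,0,0],[1,0,0,0,0,0,0]]'; python3 -m creep '[[0.4,0,0,0,0,0,0],[0.3,0,0,0,0,0,0],[0.1,0,0,0,0,0,0],[0,0,0,0,0,0,0],[0,0,0,0,0,0,0]]'; python3 -m creep '[[0,0,0,-20,0,0,0],[0,0,0,-50,0,0,0],[0,0,0,-30,0,0,0],[0,0,0,0,0,0,0]]';python3 go.py 453.6 -330.8 125 121.3 0
```

```text
time_s: 10.42
ee_pos: [447.2, 403.2, 25.6]
ee_rot: [180.0, -0.0, 121.3]
force: [0.2, -0.2, -2.5]
gripper_width: 50.0
time_s: 11.05
ee_pos: [447.2, 403.2, 25.6]
ee_rot: [180.0, -0.0, 121.3]
force: [0.8, 0.2, -0.1]
gripper_width: 89.9
time_s: 11.55
ee_pos: [448.5, 404.3, 128.2]
ee_rot: [179.7, -0.1, 121.3]
force: [0.5, -0.2, -0.3]
gripper_width: 91.1
from [448.5 404.3 128.2] [ 1.797e+02 -1.000e-01  1.213e+02] t 11.55
python3 -m creep '[[0,-49,-29,0,0,-0,-0],[0,-49,-29,0,0,-0,-0],[0,-48,-29,0,0,-0,-0],[0,-49,-29,0,0,-0,-0],[0,-48,-29,0,0,-0,-0]]'
python3 -m creep '[[0,-49,-29,0,0,-0,-0],[0,-48,-29,0,0,-0,-0],[0,-49,-29,0,0.1,-0,-0],[0,-48,-29,0,0,-0,-0],[0,-49,-29,0,0.1,-0,-0]]'
python3 -m creep '[[0,-48,-29,0,0,-0,-0],[0,-49,-29,0,0.1,-0,-0],[0,-48,-29,1,0,-0.1,-0]]'
end [ 453.7 -330.7  124.7]
```

```bash
python3 -m creep '[[0,-20,-12,0,0,0,0],[0,-40,-24,0,0,0,0],[0,-49,-29,0,0,0,0],[0,-49,-29,0,0,0,0],[0,-49,-29,0,0,0,0]]'; python3 -m creep '[[0,-49,-29,0,0,0,0],[0,-49,-29,0,0,0,0],[0,-49,-29,0,0,0,0],[0,-49,-29,0,0,0,0],[0,-49,-29,0,0,0,0]]'; python3 -m creep '[[0,-49,-29,0,0,0,0],[0,-49,-29,0,0,0,0],[0,-42,-26,0,0,0,0],[0,-26,-16,0,0,0,0],[0,-12,-8,0,0,0,0]]'; python3 -m creep '[[0,0,0,0,0,0,0],[0,0,0,0,0,0,0],[0,0,0,0,0,0,0]]'; python3 go.py 453.6 -330.6 26.2 121.3 0 1
python3 - <<'E'
from h import *
g=grab_frame("top");save(g["frame"],"t7",(95,150,475,300),2)
g=grab_frame("wrist");save(g["frame"],"w7")
E
```

```text
time_s: 12.18
ee_pos: [447.5, 159.2, 123.8]
ee_rot: [-179.8, -0.0, 121.3]
force: [1.7, -0.2, 0.2]
gripper_width: 91.1
time_s: 12.8
ee_pos: [450.2, -124.3, 123.9]
ee_rot: [-179.9, -0.1, 121.2]
force: [1.1, -0.1, 0.5]
gripper_width: 91.1
time_s: 13.42
ee_pos: [450.6, -331.5, 123.7]
ee_rot: [-179.9, -0.2, 121.1]
force: [-0.8, 0.6, -0.6]
gripper_width: 91.3
time_s: 13.8
ee_pos: [452.8, -329.3, 125.5]
ee_rot: [180.0, -0.0, 121.3]
force: [0.0, -0.0, -0.4]
gripper_width: 91.6
from [ 452.8 -329.3  125.5] [180.   -0.  121.3] t 13.8
python3 -m creep '[[0,-0.8,0,49.7,0,-0,0],[0,-0.8,0,49.6,0,-0,0]]'
end [ 453.6 -330.6   26.2]
```

View pics/t7.png

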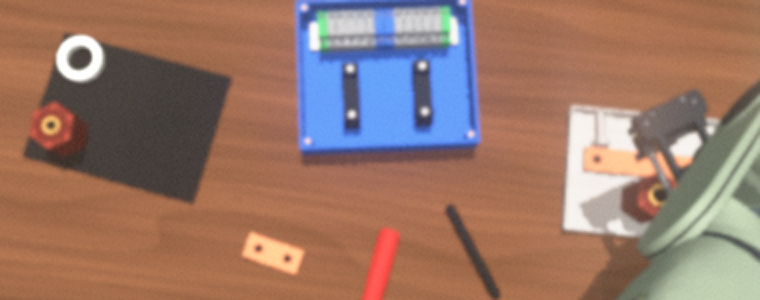

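View pics/w7.png

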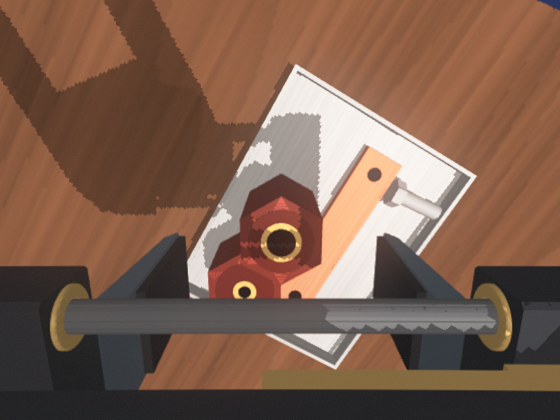

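Top: medium stands on the mat at crop (51,126), and the tape is unmoved. Wrist: tall's insert is at (282,243).

```bash
python3 - <<'E'
from h import *
np.set_printoptions(precision=1,suppress=True)
g=grab_frame("wrist");f=g["frame"].astype(int)
def ins(box,z,thr=(150,110,15)):
    b=up(g["frame"],box).astype(int); m=(b[:,:,0]>thr[0])&(b[:,:,1]>thr[1])&(b[:,:,0]-b[:,:,2]>50)&(b[:,:,1]>0.62*b[:,:,0])
    for c in cents(m,box,1500): print(c,plane(g,[c[0]],z))
ins((255,220,310,268),79);ins((228,272,262,298),59)
q=np.array([[296,66],[474,178],[336,366]]);print(plane(g,q,18))
print(plane(g,[[374,174]],13),state()["ee_pos"])
t=grab_frame("top")
b=up(t["frame"],(105,200,140,230)).astype(int);m=(b[:,:,0]>150)&(b[:,:,1]>110)&(b[:,:,0]-b[:,:,2]>50)&(b[:,:,1]>0.62*b[:,:,0])
for c in cents(m,(105,200,140,230),300): print("med",c,plane(t,[c[0]],69))
save(g["frame"],"w8",(200,200,340,320),5)
E
python3 -m creep '[[0,-1,0,20,0,0,0],[0,0,0,25,0,0,0],[0,0,0,10,0,0,0],[0,0,0,0,0,0,0],[0,0,0,0,0,0,0]]';python3 go.py 453.6 -330.6 26.2 121.3 0 1
```

```text
(array([280.9, 241.6]), 80649.5) [[ 455. -333.   79.]]
(array([244.3, 288.7]), 14915.0) [[ 455.3 -382.1   59. ]]
[[ 409.2 -237.5   18. ]
 [ 563.3 -235.3   18. ]
 [ 566.9 -425.4   18. ]]
[[ 499.9 -271.3   13. ]] [ 453.  -329.8  125.7]
med (array([105.3, 221. ]), 311.5) [[423.2 429.9  69. ]]
med (array([105.8, 216.8]), 364.5) [[433.4 430.5  69. ]]
med (array([119.9, 212.1]), 4919.5) [[449.2 398.7  69. ]]
time_s: 14.62
ee_pos: [453.9, -331.7, 71.4]
ee_rot: [180.0, 0.1, 121.3]
force: [-0.4, -0.5, 0.4]
gripper_width: 91.4
from [ 453.9 -331.7   71.4] [1.800e+02 1.000e-01 1.213e+02] t 14.62
python3 -m creep '[[0,1.2,0.3,45.2,0,0.1,-0]]'
end [ 453.6 -330.6   26.2]
```

View pics/w8.png

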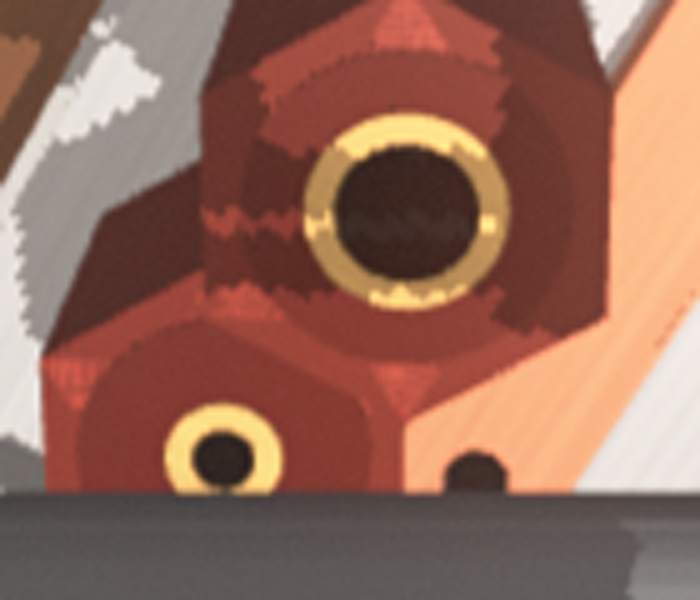

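```bash
python3 -m creep '[[0,1.2,0,20,0,0,0],[0,0,0,18,0,0,0],[0,0,0,7,0,0,0],[0,0,0,0,0,0,0],[0,0,0,0,0,0,0]]'; python3 -m creep '[[0.38,0,0,0,0,0,0],[0.38,0,0,0,0,0,0],[0.38,0,0,0,0,0,0],[1,0,0,0,0,0,0],[1,0,0,0,0,0,0]]' 30;python3 -m creep '[[1,0,0,0,0,0,0],[1,0,0,0,0,0,0]]' 30
```

```text
time_s: 15.25
ee_pos: [453.3, -330.7, 26.4]
ee_rot: [180.0, 0.1, 121.3]
force: [0.8, 0.1, 0.8]
gripper_width: 91.3
time_s: 15.88
ee_pos: [452.8, -330.2, 25.5]
ee_rot: [180.0, -0.0, 121.3]
force: [-0.6, 0.0, 0.8]
gripper_width: 50.1
time_s: 16.12
ee_pos: [452.8, -330.3, 25.6]
ee_rot: [180.0, 0.0, 121.3]
force: [0.7, 0.1, -0.0]
gripper_width: 50.0
```

```bash
python3 -m creep '[[1,0,0,-10,0,0,0],[1,0,0,-30,0,0,0],[1,0,0,-40,0,0,0],[1,0,0,-20,0,0,0],[1,0,0,0,0,0,0]]';python3 -m creep '[[1,20,12,0,0,0,0],[1,40,23,0,0,0,0],[1,49,28,0,0,0,0],[1,49,28,0,0,0,0],[1,49,28,0,0,0,0]]'; python3 -m creep '[[1,49,28,0,0,0,0],[1,49,28,0,0,0,0],[1,49,28,0,0,0,0],[1,49,28,0,0,0,0],[1,49,28,0,0,0,0]]'; python3 -m creep '[[1,49,28,0,0,0,0],[1,38,23,0,0,0,0],[1,22,13,0,0,0,0],[1,10,6,0,0,0,0],[1,0,0,0,0,0,0]]'; python3 -m creep '[[1,0,0,0,0,0,0],[1,0,0,0,0,0,0]]'; python3 go.py 437 329.4 26.2 121.3 1 1
python3 - <<'E'
from h import *
save(grab_frame("side")["frame"],"s9",(130,70,330,220),4)
E
```

```text
time_s: 16.75
ee_pos: [453.4, -330.9, 127.3]
ee_rot: [179.9, 0.2, 121.3]
force: [-0.3, 0.0, -2.5]
gripper_width: 49.9
time_s: 17.38
ee_pos: [445.0, -88.6, 124.2]
ee_rot: [-179.9, -0.2, 121.3]
force: [0.6, 0.7, -2.5]
gripper_width: 49.9
time_s: 18.0
ee_pos: [437.0, 192.4, 124.3]
ee_rot: [-179.8, -0.0, 121.3]
force: [0.5, -0.2, -2.5]
gripper_width: 50.1
time_s: 18.62
ee_pos: [436.4, 328.4, 124.6]
ee_rot: [-179.9, 0.0, 121.3]
force: [0.8, 0.1, -2.9]
gripper_width: 50.0
time_s: 18.88
ee_pos: [437.5, 327.5, 125.6]
ee_rot: [-180.0, 0.0, 121.2]
force: [-0.8, -0.4, -2.2]
gripper_width: 49.7
from [437.5 327.5 125.6] [-180.     0.   121.2] t 18.88
python3 -m creep '[[1,1,0.3,49.7,-0,0,-0.1],[1,0.9,0.3,49.7,-0,0,-0]]'
end [437.  329.4  26.2]
```

View pics/s9.png

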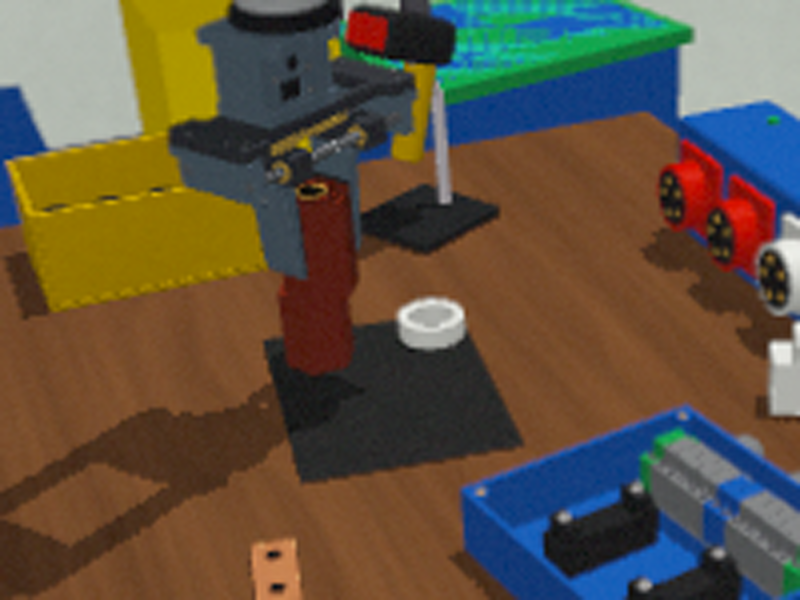

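Tall is held above the mat and medium stands on the mat. Lowering.

```bash
python3 -m creep '[[1,1,0.5,20,0,0,0],[1,0,0,40,0,0,0],[1,0,0,25,0,0,0],[1,0,0,12,0,0,0],[1,0,0,0,0,0,0]]'; python3 -m creep '[[1,0,0,0,0,0,0],[1,0,0,0,0,0,0],[1,0,0,1,0,0,0],[1,0,0,0,0,0,0],[1,0,0,0,0,0,0]]'
```

```text
time_s: 19.55
ee_pos: [437.4, 329.3, 28.3]
ee_rot: [-179.9, 0.0, 121.2]
force: [0.7, 0.2, -2.2]
gripper_width: 50.0
time_s: 20.18
ee_pos: [437.4, 329.7, 27.6]
ee_rot: [180.0, -0.0, 121.3]
force: [-0.1, 0.3, -2.8]
gripper_width: 50.0
```

```bash
python3 -m creep '[[1,0,0,1.5,0,0,0],[1,0,0,0,0,0,0],[1,0,0,0.4,0,0,0],[1,0,0,0,0,0,0],[1,0,0,0,0,0,0]]'; python3 -m creep '[[0.4,0,0,0,0,0,0],[0.3,0,0,0,0,0,0],[0.1,0,0,0,0,0,0],[0,0,0,0,0,0,0],[0,0,0,0,0,0,0]]'; python3 -m creep '[[0,0,0,-20,0,0,0],[0,0,0,-50,0,0,0],[0,0,0,-30,0,0,0],[0,0,0,0,0,0,0]]'
```

```text
time_s: 20.8
ee_pos: [437.4, 329.7, 25.7]
ee_rot: [180.0, -0.0, 121.3]
force: [0.6, 0.7, -2.6]
gripper_width: 50.0
time_s: 21.42
ee_pos: [437.5, 329.7, 25.7]
ee_rot: [180.0, -0.0, 121.3]
force: [0.1, 0.6, -0.2]
gripper_width: 89.8
time_s: 21.92
ee_pos: [438.8, 330.7, 128.2]
ee_rot: [179.7, -0.0, 121.3]
force: [0.3, 0.1, 0.3]
gripper_width: 91.1
```

```bash
python3 -m creep '[[0,-20,-12,0,0,0,0],[0,-40,-23,0,0,0,0],[0,-49,-28,0,0,0,0],[0,-49,-28,0,0,0,0],[0,-49,-28,0,0,0,0]]'; python3 -m creep '[[0,-49,-28,0,0,0,0],[0,-49,-28,0,0,0,0],[0,-49,-28,0,0,0,0],[0,-49,-28,0,0,0,0],[0,-49,-28,0,0,0,0]]'; python3 -m creep '[[0,-49,-28,0,0,0,0],[0,-49,-28,0,0,0,0],[0,-36,-21,0,0,0,0],[0,-22,-13,0,0,0,0],[0,-11,-6,0,0,0,0]]'; python3 -m creep '[[0,0,0,0,0,0,0],[0,0,0,0,0,0,0],[0,0,0,0,0,0,0]]'
python3 - <<'E'
from h import *
np.set_printoptions(precision=1,suppress=True)
g=grab_frame("wrist");save(g["frame"],"w10")
box=(240,190,310,297)
b=up(g["frame"],box).astype(int); m=(b[:,:,0]>150)&(b[:,:,1]>110)&(b[:,:,0]-b[:,:,2]>50)&(b[:,:,1]>0.62*b[:,:,0])
for c in cents(m,box,1500): print(c,plane(g,[c[0]],59))
E
python3 go.py 456.1 -383.4 26.2 121.3 0 1
```

```text
time_s: 22.55
ee_pos: [441.2, 88.1, 124.1]
ee_rot: [-179.8, -0.1, 121.3]
force: [0.4, -0.9, -0.3]
gripper_width: 91.1
time_s: 23.18
ee_pos: [448.3, -193.1, 124.0]
ee_rot: [-179.9, -0.2, 121.2]
force: [0.5, -0.4, -0.2]
gripper_width: 91.2
time_s: 23.8
ee_pos: [453.2, -384.6, 123.7]
ee_rot: [-179.9, -0.2, 121.1]
force: [-1.5, 0.9, 0.5]
gripper_width: 91.5
time_s: 24.18
ee_pos: [455.3, -382.7, 125.7]
ee_rot: [180.0, -0.0, 121.3]
force: [-0.7, -0.3, 0.8]
gripper_width: 91.2
(array([281.3, 227.1]), 27393.5) [[ 456.2 -383.6   59. ]]
from [ 455.4 -382.8  125.8] [180.   -0.  121.3] t 24.23
python3 -m creep '[[0,-0.5,0.1,49.8,0,-0,0],[0,-0.4,0.2,49.8,0,-0,0]]'
end [ 456.1 -383.4   26.2]
```

View pics/w10.png

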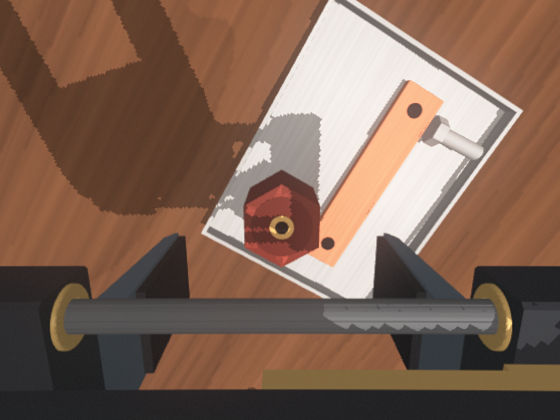

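```bash
python3 - <<'E'
from h import *
np.set_printoptions(precision=1,suppress=True)
g=grab_frame("wrist")
f=g["frame"];h=cv2.cvtColor(f,cv2.COLOR_RGB2HSV)
P=[]
for box in [(403,100,425,120),(318,235,336,251)]:
    b=up(f,box).astype(int)
    for c in cents(b[:,:,0]<140,box,1000): print(c,plane(g,[c[0]],13)); P.append(plane(g,[c[0]],13)[0])
print(np.mean(P,0),np.degrees(np.arctan2(P[0][0]-P[1][0],-P[0][1]+P[1][1])))
E
python3 -m creep '[[0,0,0,20,0,0,0],[0,0,0,40,0,0,0],[0,0,0,26,0,0,0],[0,0,0,10,0,0,0],[0,0,0,0,0,0,0]]';python3 -m creep '[[0,0,0,0,0,0,0],[0,0,0,0,0,0,0]]'; python3 go.py 456.1 -383.5 26.2 121.3 0 1
```

```text
(array([414.1, 109.9]), 9713.5) [[ 500.  -271.3   13. ]]
(array([327.3, 242.7]), 7198.0) [[ 502.6 -389.1   13. ]]
[ 501.3 -330.2   13. ] -178.75108824630846
time_s: 24.9
ee_pos: [455.4, -383.5, 29.6]
ee_rot: [-180.0, -0.0, 121.3]
force: [0.3, -0.8, -0.3]
gripper_width: 91.4
time_s: 25.15
ee_pos: [455.9, -384.2, 30.8]
ee_rot: [180.0, 0.1, 121.3]
force: [-0.1, 0.0, 0.1]
gripper_width: 91.2
from [ 455.9 -384.2   30.8] [1.800e+02 1.000e-01 1.213e+02] t 25.15
python3 -m creep '[[0,0.5,0.5,4.6,0,0.1,-0]]'
end [ 456.1 -383.5   26.2]
```

```bash
python3 -m creep '[[0,0.5,0,5,0,0,0],[0,0,0,0,0,0,0],[0.38,0,0,0,0,0,0],[0.38,0,0,0,0,0,0],[0.38,0,0,0,0,0,0]]'; python3 -m creep '[[0.45,0,0,0,0,0,0],[1,0,0,0,0,0,0],[1,0,0,0,0,0,0],[1,0,0,0,0,0,0],[1,0,0,0,0,0,0]]' 30
```

```text
time_s: 25.78
ee_pos: [455.1, -383.3, 24.6]
ee_rot: [180.0, 0.0, 121.3]
force: [0.2, 1.2, -0.0]
gripper_width: 64.0
time_s: 26.4
ee_pos: [455.2, -383.3, 24.6]
ee_rot: [180.0, 0.0, 121.3]
force: [0.7, 0.2, -0.2]
gripper_width: 50.0
```

```bash
python3 -m creep '[[1,0,0,-10,0,0,0],[1,0,0,-30,0,0,0],[1,0,0,-40,0,0,0],[1,0,0,-20,0,0,0],[1,0,0,0,0,0,0]]';python3 -m creep '[[1,20,11,0,0,0,0],[1,40,22,0,0,0,0],[1,49,27,0,0,0,0],[1,49,27,0,0,0,0],[1,49,27,0,0,0,0]]'; python3 -m creep '[[1,49,27,0,0,0,0],[1,49,27,0,0,0,0],[1,49,27,0,0,0,0],[1,49,27,0,0,0,0],[1,49,27,0,0,0,0]]'; python3 -m creep '[[1,49,27,0,0,0,0],[1,32,18,0,0,0,0],[1,18,10,0,0,0,0],[1,8,5,0,0,0,0],[1,0,0,0,0,0,0]]'; python3 -m creep '[[1,0,0,0,0,0,0],[1,0,0,0,0,0,0]]'; python3 go.py 428.2 254.5 26 121.3 1 1
python3 - <<'E'
from h import *
save(grab_frame("side")["frame"],"s11",(130,70,330,220),4)
E
```

```text
time_s: 27.02
ee_pos: [455.6, -384.0, 126.5]
ee_rot: [179.9, 0.2, 121.3]
force: [-0.3, -0.2, -1.9]
gripper_width: 50.1
time_s: 27.65
ee_pos: [443.0, -144.1, 123.3]
ee_rot: [-179.9, -0.2, 121.3]
force: [0.1, -0.2, -1.8]
gripper_width: 49.9
time_s: 28.28
ee_pos: [430.8, 134.3, 123.5]
ee_rot: [-179.8, -0.1, 121.3]
force: [0.5, -0.4, -2.4]
gripper_width: 50.1
time_s: 28.9
ee_pos: [427.9, 254.8, 123.9]
ee_rot: [-179.9, 0.0, 121.3]
force: [0.0, 0.4, -2.6]
gripper_width: 50.0
time_s: 29.15
ee_pos: [428.9, 254.1, 124.6]
ee_rot: [-180.0, 0.0, 121.2]
force: [0.0, -0.6, -1.9]
gripper_width: 49.9
from [428.9 254.1 124.6] [-180.     0.   121.2] t 29.15
python3 -m creep '[[1,0.4,-0.2,49.3,-0,0,-0.1],[1,0.4,-0.2,49.3,-0,0,-0]]'
end [428.2 254.5  26. ]
```

View pics/s11.png

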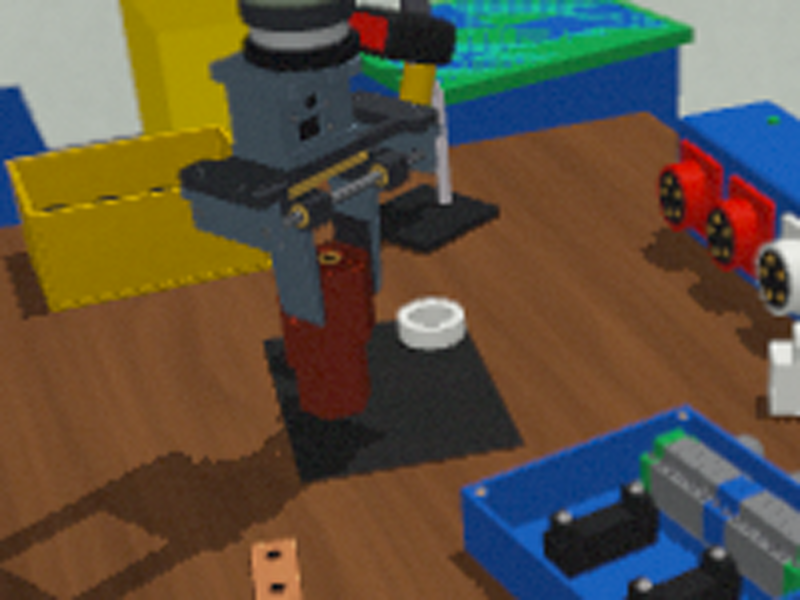

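Short is held upright above its mat spot, so I lower it.

```bash
python3 -m creep '[[1,0,0,20,0,0,0],[1,0,0,40,0,0,0],[1,0,0,25,0,0,0],[1,0,0,12,0,0,0],[1,0,0,0,0,0,0]]'; python3 -m creep '[[1,0,0,0,0,0,0],[1,0,0,0,0,0,0],[1,0,0,1,0,0,0],[1,0,0,0,0,0,0],[1,0,0,0,0,0,0]]'
```

```text
time_s: 29.82
ee_pos: [429.0, 254.6, 27.4]
ee_rot: [-179.9, -0.0, 121.2]
force: [-0.3, 0.2, -2.7]
gripper_width: 49.8
time_s: 30.45
ee_pos: [429.1, 254.9, 26.8]
ee_rot: [180.0, -0.0, 121.3]
force: [-0.0, -0.4, -2.2]
gripper_width: 49.9
```

```bash
python3 -m creep '[[1,0,0,1.5,0,0,0],[1,0,0,0,0,0,0],[1,0,0,0.5,0,0,0],[1,0,0,0,0,0,0],[1,0,0,0,0,0,0]]'; python3 -m creep '[[0.4,0,0,0,0,0,0],[0.3,0,0,0,0,0,0],[0.1,0,0,0,0,0,0],[0,0,0,0,0,0,0],[0,0,0,0,0,0,0]]'; python3 -m creep '[[0,0,0,-20,0,0,0],[0,0,0,-50,0,0,0],[0,0,0,-30,0,0,0],[0,0,0,0,0,0,0]]'; python3 -m creep '[[0,0,0,0,0,0,0]]'; python3 go.py 501.3 -330.2 125 91.25 0
python3 - <<'E'
from h import *
g=grab_frame("top");save(g["frame"],"t12",(95,130,475,300),2)
E
```

```text
time_s: 31.08
ee_pos: [429.0, 254.9, 24.6]
ee_rot: [180.0, -0.0, 121.3]
force: [-0.0, -0.1, -1.2]
gripper_width: 50.0
time_s: 31.7
ee_pos: [429.0, 254.9, 24.7]
ee_rot: [180.0, -0.0, 121.3]
force: [-0.2, -0.4, 0.7]
gripper_width: 90.0
time_s: 32.2
ee_pos: [430.5, 255.7, 126.9]
ee_rot: [179.7, 0.0, 121.3]
force: [-0.4, 0.3, -0.6]
gripper_width: 90.9
time_s: 32.33
ee_pos: [428.3, 254.5, 123.8]
ee_rot: [-179.9, -0.0, 121.3]
force: [0.2, -0.5, -0.7]
gripper_width: 91.3
from [428.3 254.5 123.8] [-179.9   -0.   121.3] t 32.33
python3 -m creep '[[0,-49,-22,-0,-0,0,2.7],[0,-50,-20,-0,-0,0,2.7],[0,-51,-17,-0,-0,0,2.7],[0,-51,-15,-0,-0,0,2.7],[0,-52,-12,-0,-0,0,2.7]]'
python3 -m creep '[[0,-53,-10,-0,-0,0,2.8],[0,-53,-7,-0,-0,0,2.7],[0,-53,-5,-0,-0,0,2.8],[0,-54,-2,-0,-0,0,2.7],[0,-53,0,-0,-0,0,2.8]]'
python3 -m creep '[[0,-54,3,-1,-0.1,0,2.7]]'
end [ 501.3 -330.6  125.1]
```

View pics/t12.png

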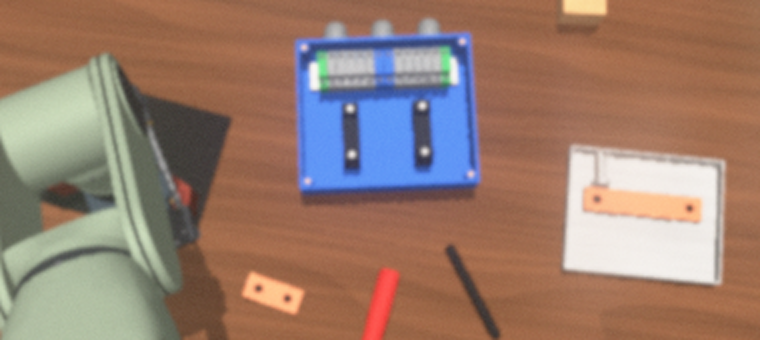

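The tray now holds only the bar (crop 640,203) and the bolt. Moving over the bar.

```bash
python3 -m creep '[[0,-25,-11,0,0,0,2.7],[0,-45,-19,0,0,0,2.7],[0,-51,-17,0,0,0,2.7],[0,-51,-15,0,0,0,2.7],[0,-52,-12,0,0,0,2.7]]'; python3 -m creep '[[0,-53,-10,0,0,0,2.8],[0,-53,-7,0,0,0,2.7],[0,-53,-5,0,0,0,2.8],[0,-54,-2,0,0,0,2.7],[0,-53,0,0,0,0,2.8]]'; python3 -m creep '[[0,-40,2,0,0,0,2.7],[0,-25,0,0,0,0,0],[0,-12,0,0,0,0,0],[0,0,0,0,0,0,0],[0,0,0,0,0,0,0]]'; python3 -m creep '[[0,0,0,0,0,0,0],[0,0,0,0,0,0,0]]'; python3 go.py 501.3 -330.2 125 91.25 0 1
python3 - <<'E'
from h import *
np.set_printoptions(precision=1,suppress=True)
g=grab_frame("top");f=g["frame"];save(f,"t13")
g=grab_frame("wrist");save(g["frame"],"w13")
E
```

```text
time_s: 33.0
ee_pos: [456.7, 18.6, 123.3]
ee_rot: [-179.9, -0.1, 107.7]
force: [0.9, -0.5, -1.2]
gripper_width: 91.6
time_s: 33.62
ee_pos: [489.9, -246.9, 122.9]
ee_rot: [-179.9, -0.1, 93.8]
force: [0.4, 1.0, 0.2]
gripper_width: 91.0
time_s: 34.25
ee_pos: [496.1, -320.8, 124.6]
ee_rot: [-180.0, -0.1, 91.3]
force: [0.1, 0.2, -1.0]
gripper_width: 91.2
time_s: 34.5
ee_pos: [496.4, -321.5, 124.8]
ee_rot: [180.0, -0.0, 91.3]
force: [-0.3, -0.7, 0.3]
gripper_width: 91.5
from [ 496.4 -321.5  124.8] [180.   -0.   91.3] t 34.5
python3 -m creep '[[0,-8.8,4.7,-0.2,0,-0,0.1]]'
end [ 501.3 -330.2  125. ]
```

View pics/w13.png

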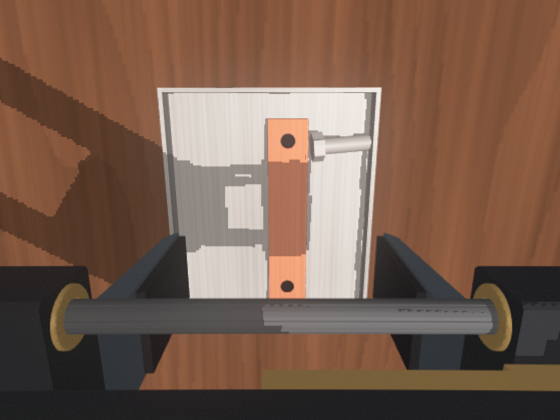

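View pics/t13.png

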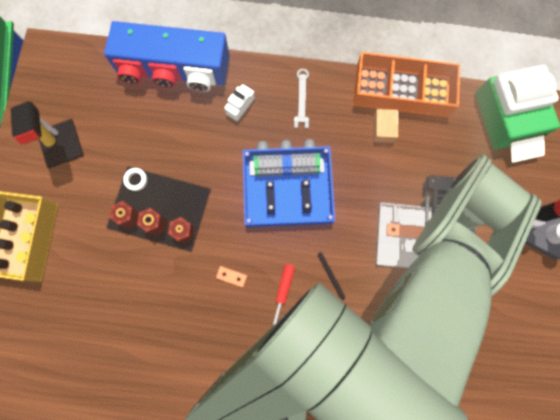

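Top: the three insulators are on the mat's −x half. Wrist: the bar holes are at (288,141) and (287,286), parallel to the tool.

```bash
python3 - <<'E'
from h import *
np.set_printoptions(precision=1,suppress=True)
g=grab_frame("wrist");f=g["frame"];P=[]
for box in [(277,130,300,152),(277,277,298,296)]:
    b=up(f,box).astype(int)
    for c in cents(b[:,:,0]<120,box,1000): print(c,plane(g,[c[0]],13)); P.append(plane(g,[c[0]],13)[0])
print(np.mean(P,0),np.degrees(np.arctan2(P[1][0]-P[0][0],P[0][1]-P[1][1])))
E
python3 -m creep '[[0.33,-5,3,10,0,0,0],[0.33,-4,2,25,0,0,0],[0.33,0,0,25,0,0,0],[0.33,0,0,15,0,0,0],[0.33,0,0,0,0,0,0]]';python3 -m creep '[[0.33,0,0,0,0,0,0],[0.33,0,0,0,0,0,0]]'; python3 go.py 501.3 -330.2 5 91.25 0.33 1
```

```text
(array([287.5, 140.5]), 8656.5) [[ 500.1 -271.1   13. ]]
(array([286.9, 285.9]), 6599.5) [[ 502.7 -388.9   13. ]]
[ 501.4 -330.    13. ] 1.2793707636709217
time_s: 35.28
ee_pos: [500.8, -330.7, 48.2]
ee_rot: [-179.9, -0.1, 91.3]
force: [-1.3, -0.3, 0.7]
gripper_width: 61.6
time_s: 35.52
ee_pos: [502.1, -331.4, 50.7]
ee_rot: [179.9, 0.1, 91.3]
force: [-0.3, -0.3, -1.4]
gripper_width: 61.1
from [ 502.1 -331.4   50.7] [1.799e+02 1.000e-01 9.130e+01] t 35.52
python3 -m creep '[[0.33,1.3,-0.8,45.6,0.1,0.1,0]]'
end [ 501.3 -330.2    5. ]
```

```bash
python3 -m creep '[[0.33,1,-0.5,15,0,0,0],[0.33,0,0,15,0,0,0],[0.33,0,0,8,0,0,0],[0.33,0,0,0,0,0,0],[0.33,0,0,0,0,0,0]]';python3 -m creep '[[0.33,0,0,0,0,0,0],[0.33,0,0,0,0,0,0]]'; python3 go.py 501.4 -330.1 5 91.25 0.33 1
```

```text
time_s: 36.15
ee_pos: [501.2, -330.2, 11.7]
ee_rot: [180.0, 0.0, 91.3]
force: [0.3, 0.3, 0.3]
gripper_width: 61.3
time_s: 36.4
ee_pos: [501.2, -330.2, 12.0]
ee_rot: [180.0, 0.0, 91.3]
force: [0.1, 0.2, 0.1]
gripper_width: 60.9
from [ 501.2 -330.2   12. ] [180.    0.   91.3] t 36.4
python3 -m creep '[[0.33,0.1,0.2,7,0,0,0]]'
end [ 501.4 -330.1    5. ]
```

```bash
python3 -m creep '[[0.33,0,0.2,5,0,0,0],[0.33,0,0,2,0,0,0],[0.33,0,0,0,0,0,0],[0.33,0,0,0,0,0,0]]';python3 -m creep '[[0.6,0,0,0,0,0,0],[0.6,0,0,0,0,0,0],[0.6,0,0,0,0,0,0],[1,0,0,0,0,0,0],[1,0,0,0,0,0,0]]' 45;python3 -m creep '[[1,0,0,0,0,0,0],[1,0,0,0,0,0,0]]'
```

```text
time_s: 36.9
ee_pos: [501.2, -330.1, 4.6]
ee_rot: [180.0, -0.0, 91.3]
force: [-0.0, 0.1, -0.2]
gripper_width: 61.1
time_s: 37.52
ee_pos: [501.3, -330.1, 4.7]
ee_rot: [180.0, 0.0, 91.3]
force: [0.5, -0.3, 0.1]
gripper_width: 29.4
time_s: 37.78
ee_pos: [501.3, -330.1, 4.7]
ee_rot: [180.0, 0.0, 91.3]
force: [1.1, -0.1, 0.4]
gripper_width: 29.6
```

```bash
python3 -m creep '[[1,0,0,-10,0,0,0],[1,0,0,-30,0,0,0],[1,0,0,-40,0,0,0],[1,0,0,-20,0,0,0],[1,0,0,-10,0,0,0]]'; python3 -m creep '[[1,0,0,0,0,0,0],[1,0,0,0,0,0,0]]';  python3 - <<'E'
from h import *
save(grab_frame("side")["frame"],"s14",(230,130,430,390),3)
E
python3 go.py 548.5 0.6 115 99.5 1
```

```text
time_s: 38.4
ee_pos: [501.1, -330.1, 115.9]
ee_rot: [180.0, 0.0, 91.3]
force: [-0.3, 0.7, -3.8]
gripper_width: 29.5
time_s: 38.65
ee_pos: [500.3, -329.5, 113.3]
ee_rot: [-179.9, -0.1, 91.3]
force: [-0.6, 0.4, -3.8]
gripper_width: 29.6
from [ 500.4 -329.6  113.3] [-1.799e+02 -1.000e-01  9.130e+01] t 38.7
python3 -m creep '[[1,55,9,-0,-0,-0,-1.4],[1,55,11,-0,-0,-0,-1.4],[1,54,12,-0,-0,-0,-1.4],[1,54,13,-0,-0,-0,-1.3],[1,54,14,-1,-0.1,-0.1,-1.4]]'
python3 -m creep '[[1,53,16,-0,-0,-0,-1.3]]'
end [548.4   0.8 114.6]
```

View pics/s14.png

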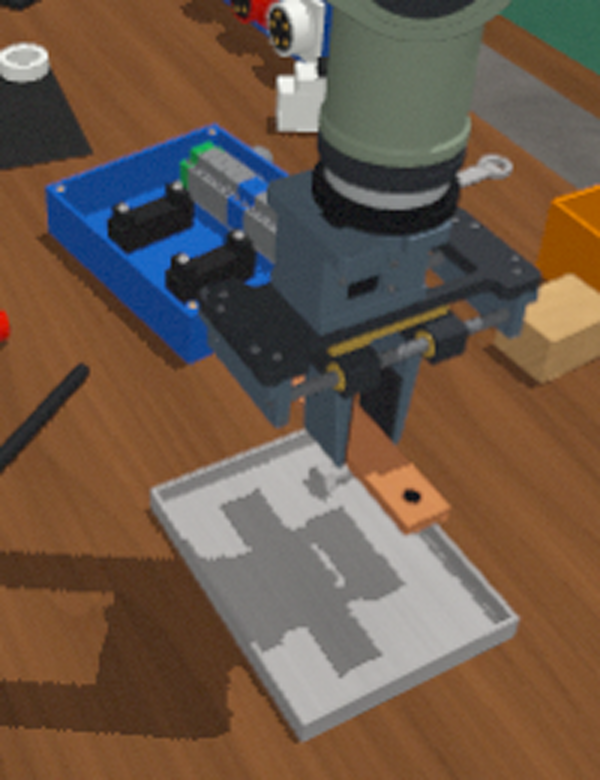

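The bar is held level. Moving over the housing.

```bash
python3 -m creep '[[1,25,4,0,0,0,-1.2],[1,45,8,0,0,0,-1.4],[1,54,12,0,0,0,-1.4],[1,54,13,0,0,0,-1.4],[1,54,14,0,0,0,-1.4]]'; python3 -m creep '[[1,48,12,0,0,0,-1.4],[1,28,8,0,0,0,0],[1,17,4,0,0,0,0],[1,0,0,0,0,0,0],[1,0,0,0,0,0,0]]'; python3 -m creep '[[1,0,0,0,0,0,0],[1,0,0,0,0,0,0],[1,0,0,0,0,0,0]]'
python3 - <<'E'
from h import *
save(grab_frame("side")["frame"],"s15",(220,100,380,270),4)
save(grab_frame("wrist")["frame"],"w15")
save(grab_frame("top")["frame"],"t15",(220,110,360,250),5)
E
python3 go.py 548.5 0.6 115 99.5 1 1
```

```text
time_s: 39.33
ee_pos: [534.3, -93.0, 113.8]
ee_rot: [-179.9, -0.0, 98.1]
force: [1.2, 0.3, -3.5]
gripper_width: 29.5
time_s: 39.95
ee_pos: [544.0, -0.2, 114.4]
ee_rot: [-180.0, 0.0, 99.4]
force: [0.2, -0.1, -3.8]
gripper_width: 29.7
time_s: 40.33
ee_pos: [544.2, 0.4, 114.7]
ee_rot: [180.0, -0.0, 99.4]
force: [0.7, -0.5, -3.4]
gripper_width: 29.7
from [544.2   0.7 114.7] [180.   -0.   99.5] t 40.48
python3 -m creep '[[1,-0.8,4.3,-0.3,0,-0,-0]]'
end [548.5   0.6 115. ]
```

View pics/s15.png

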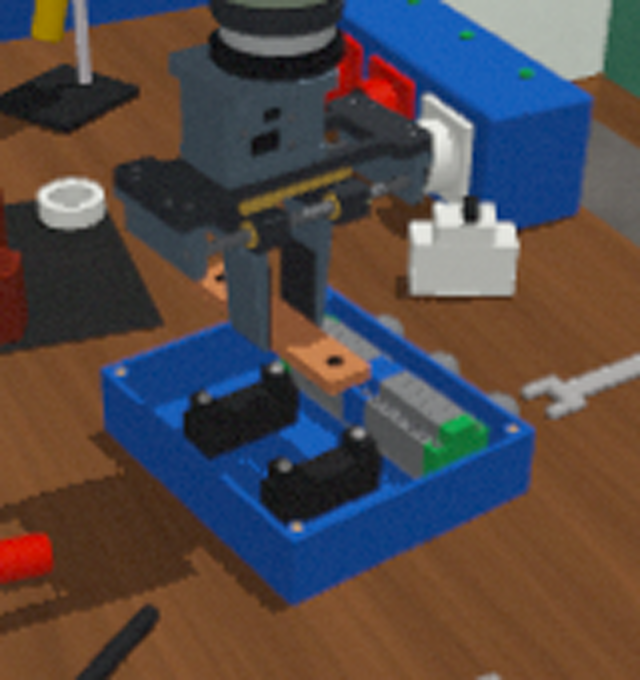

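View pics/w15.png

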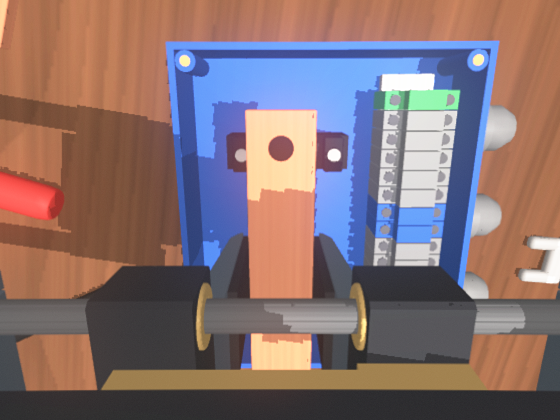

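Wrist: the +y support screws are at (240,156) and (334,156), and the box's corner screws at (185,61) and (478,60). The bar covers the saddle between them.

Run:
```python
from h import *
np.set_printoptions(precision=1,suppress=True)
g=grab_frame("wrist")
a=plane(g,[[185,61],[478,60]],50);print(a,np.degrees(np.arctan2(*(a[1]-a[0])[[1,0]])))
b=plane(g,[[240.5,156],[334.5,155.5]],47);print(b,b.mean(0),np.degrees(np.arctan2(*(b[1]-b[0])[[1,0]])))
s=grab_frame("side")
# side: screw heads crop/4 + (220,100)
c=np.array([[203,398],[276,369],[283,466],[358,434]])/4+[220,100]
p=plane(s,c,48);print(p,p.mean(0))
c=np.array([[121,371],[297,527],[513,428]])/4+[220,100]
print(plane(s,c,50))
h=plane(g,[[281,148]],122.5-0);print("hole",h,state()["ee_pos"])
```

```text
[[473.1  90.7  50. ]
 [639.5 118.5  50. ]] 9.49276991294729
[[511.7  41.2  47. ]
 [569.8  51.1  47. ]] [540.8  46.2  47. ] 9.697091835165322
[[510.2  37.7  48. ]
 [568.1  47.5  48. ]
 [524.9 -50.5  48. ]
 [582.4 -41.3  48. ]] [546.4  -1.7  48. ]
[[ 472.5   87.8   50. ]
 [ 505.1 -108.9   50. ]
 [ 672.5  -80.8   50. ]]
hole [[534.4  58.9 122.5]] [544.2   0.8 114.7]
```

```bash
python3 -m creep '[[1,-0.6,3.8,10,0,0,0],[1,0,0,25,0,0,0],[1,0,0,25,0,0,0],[1,0,0,12,0,0,0],[1,0,0,0,0,0,0]]';python3 -m creep '[[1,0,0,0,0,0,0],[1,0,0,0,0,0,0],[1,0,0,0,0,0,0]]'; python3 go.py 548 0.8 35.9 99.5 1 1;  python3 - <<'E'
from h import *
save(grab_frame("side")["frame"],"s16",(220,100,380,270),4)
save(grab_frame("wrist")["frame"],"w16")
E
```

```text
time_s: 41.2
ee_pos: [547.6, 0.9, 41.7]
ee_rot: [-179.9, -0.0, 99.5]
force: [0.2, 0.2, -3.5]
gripper_width: 29.6
time_s: 41.58
ee_pos: [548.4, 0.8, 43.3]
ee_rot: [179.9, 0.0, 99.5]
force: [0.1, 0.4, -3.1]
gripper_width: 29.8
from [548.4   0.8  43.3] [179.9   0.   99.5] t 41.58
python3 -m creep '[[1,0,-0.4,7.4,0.1,0,-0]]'
end [548.    0.8  35.9]
```

View pics/s16.png

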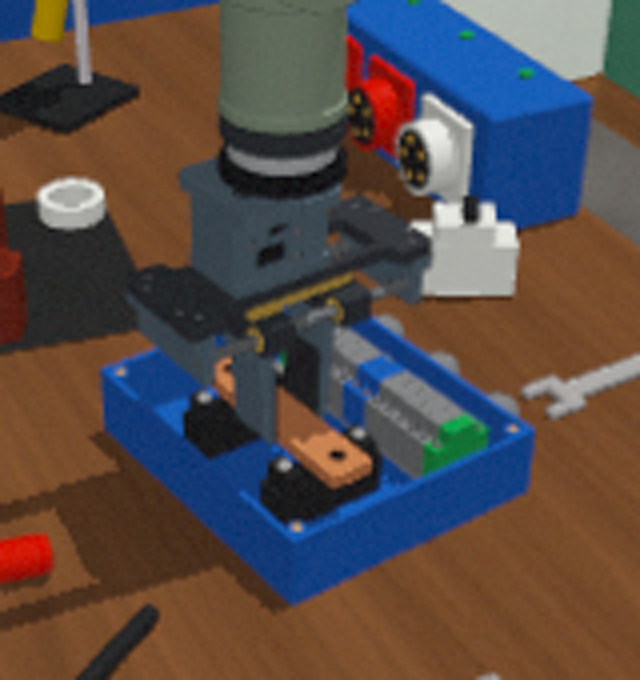

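View pics/w16.png

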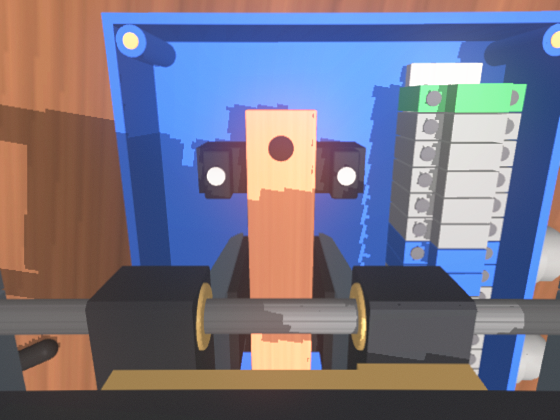

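It is well centred: the screws are at 216 and 346 (mid 281) and the bar edges at 247 and 316 (mid 281.5). Checking y, then lowering.

```bash
python3 - <<'E'
from h import *
np.set_printoptions(precision=1,suppress=True)
g=grab_frame("wrist")
b=plane(g,[[216,176],[346,176]],47.5);m=b.mean(0);h=plane(g,[[281,148.5]],51.6);ax=np.array([-.165,.986,0])
print(b,"origin",m-45*ax,"bar centre by hole",h-59*ax,state()["ee_pos"])
E
python3 -m creep '[[1,0,-0.2,4,0,0,0],[1,0,0,2,0,0,0],[1,0,0,0,0,0,0],[1,0,0,0,0,0,0]]'
```

```text
[[512.1  41.8  47.5]
 [568.9  51.2  47.5]] origin [548.    2.1  47.5] bar centre by hole [[548.2   0.8  51.6]] [548.2   0.9  43. ]
time_s: 42.22
ee_pos: [547.9, 0.8, 36.6]
ee_rot: [180.0, -0.0, 99.5]
force: [1.0, 0.6, -2.9]
gripper_width: 29.6
```

```bash
python3 -m creep '[[1,0,0,0.7,0,0,0],[1,0,0,0,0,0,0],[1,0,0,0.3,0,0,0],[1,0,0,0,0,0,0],[1,0,0,0,0,0,0]]'; python3 -m creep '[[0.62,0,0,0,0,0,0],[0.55,0,0,0,0,0,0],[0.45,0,0,0,0,0,0],[0.45,0,0,0,0,0,0],[0.45,0,0,0,0,0,0]]'; python3 -m creep '[[0.45,0,0,-15,0,0,0],[0.45,0,0,-45,0,0,0],[0.45,0,0,-35,0,0,0],[0.45,0,0,0,0,0,0]]';python3 -m creep '[[0,0,0,0,0,0,0],[0,0,0,0,0,0,0]]' 30
python3 - <<'E'
from h import *
save(grab_frame("side")["frame"],"s17",(220,100,380,270),4)
save(grab_frame("wrist")["frame"],"w17")
E
python3 go.py 429 254.9 125 121.3 0
```

```text
time_s: 42.85
ee_pos: [547.9, 0.8, 35.7]
ee_rot: [180.0, -0.0, 99.5]
force: [-0.3, 0.2, -3.8]
gripper_width: 29.9
time_s: 43.48
ee_pos: [547.9, 0.8, 35.7]
ee_rot: [180.0, -0.0, 99.5]
force: [-0.4, -0.5, 0.7]
gripper_width: 50.0
time_s: 43.98
ee_pos: [550.1, 0.8, 134.7]
ee_rot: [179.5, 0.1, 99.5]
force: [-0.4, -0.1, -0.0]
gripper_width: 50.5
time_s: 44.22
ee_pos: [546.9, 0.8, 129.6]
ee_rot: [-179.9, -0.0, 99.5]
force: [0.7, 1.0, 0.2]
gripper_width: 67.5
from [547.2   0.8 129.6] [-179.9   -0.    99.5] t 44.33
python3 -m creep '[[0,54,-15,1,-0,-0,-4.4],[0,55,-11,1,-0,-0,-4.4],[0,56,-6,1,-0,-0,-4.3],[0,56,-2,1,-0.1,-0,-4.4],[0,56,1,1,-0,-0.1,-4.3]]'
end [428.5 255.  124.9]
```

View pics/s17.png

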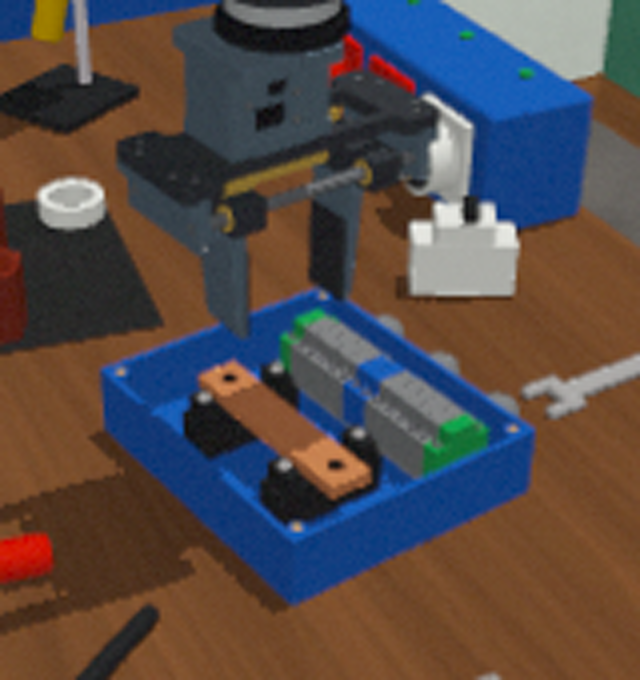

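View pics/w17.png

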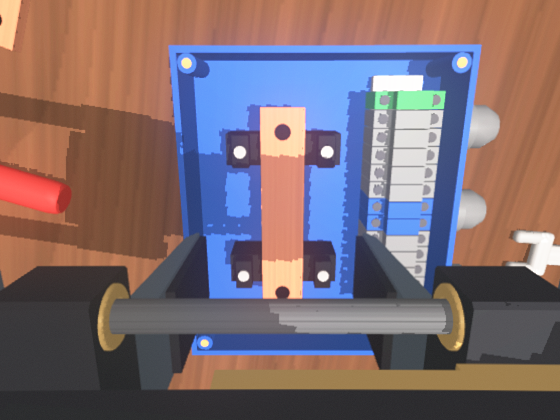

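The bar lies in both supports. Wrist: holes at (283,132) and (282,293), screws at (239,153), (327,153), (243,276) and (323,276). I check the centring numerically.

Run:
```python
from h import *
np.set_printoptions(precision=1,suppress=True)
g=grab_frame("wrist");f=g["frame"]
def c1(box,m):
    b=up(f,box).astype(int);return max(cents(m(b),box,200),key=lambda a:a[1])[0]
hs=[c1((270,120,296,144),lambda b:b.sum(2)<270),c1((272,284,294,299),lambda b:b.sum(2)<240)]
sc=[c1((x-12,y-12,x+12,y+12),lambda b:b.sum(2)>500) for x,y in [(239,152),(327,152),(243,276),(323,276)]]
print(hs,sc)
H=plane(g,hs,44);S=plane(g,sc,47.5);print(H,H.mean(0));print(S,S.mean(0))
d=H.mean(0)-S.mean(0);a=np.radians(9.5);print("off local x,y",d[0]*np.cos(a)+d[1]*np.sin(a),-d[0]*np.sin(a)+d[1]*np.cos(a))
an=lambda v:np.degrees(np.arctan2(-v[0],v[1]));print(an(H[0]-H[1]),an(S[0]-S[2]),an(S[1]-S[3]))
```

```text
Traceback (most recent call last):
ValueError: max() iterable argument is empty
```

Run:
```python
from h import *
np.set_printoptions(precision=1,suppress=True)
g=grab_frame("wrist");f=g["frame"]
save(f,"w18",(220,110,350,300),4)
def c1(box,m):
    b=up(f,box).astype(int);L=cents(m(b),box,150);return max(L,key=lambda a:a[1])[0] if L else None
hs=[c1((274,122,292,142),lambda b:b[:,:,0]<120),c1((274,285,292,299),lambda b:b[:,:,0]<120)]
sc=[c1((x-10,y-10,x+10,y+10),lambda b:b[:,:,0]>160) for x,y in [(239,152),(327,152),(243,276),(323,276)]]
print(hs,sc)
H=plane(g,hs,44);S=plane(g,sc,47.5);print(H,H.mean(0));print(S,S.mean(0))
d=H.mean(0)-S.mean(0);a=np.radians(9.5);print("off local x,y",d[0]*np.cos(a)+d[1]*np.sin(a),-d[0]*np.sin(a)+d[1]*np.cos(a))
an=lambda v:np.degrees(np.arctan2(-v[0],v[1]));print(an(H[0]-H[1]),an(S[0]-S[2]),an(S[1]-S[3]))
```

```text
[array([281.6, 131.7]), array([281.6, 292.5])] [array([238.9, 151.7]), array([326.2, 151.5]), array([242.7, 275.6]), array([322.2, 275.6])]
[[537.9  59.   44. ]
 [557.4 -57.6  44. ]] [547.7   0.7  44. ]
[[512.1  41.7  47.5]
 [569.2  51.4  47.5]
 [526.9 -46.9  47.5]
 [583.9 -37.4  47.5]] [548.    2.2  47.5]
off local x,y -0.6086094357822921 -1.4157525695463062
9.463741610977728 9.446843996682382 9.44638541578767
```

View pics/w18.png

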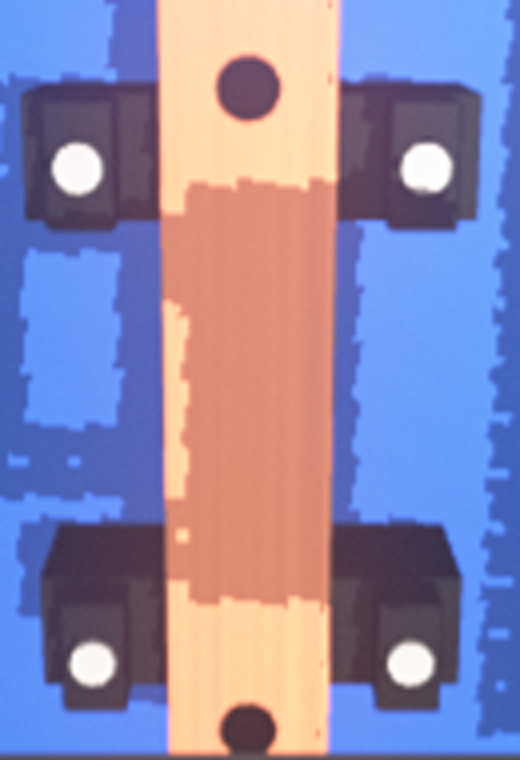

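The bar's offset is about −0.6 mm in x and −1.4 mm in y, and its yaw matches. Next, returning short.

```bash
python3 -m creep '[[0,27,-8,0,0,0,-4.4],[0,55,-14,1,0,0,-4.4],[0,56,-9,1,0,0,-4.3],[0,56,-4,1,0,0,-4.4],[0,45,-1,1,0,0,-4.3]]'; python3 -m creep '[[0,26,0,0,0,0,0],[0,12,0,0,0,0,0],[0,0,0,0,0,0,0],[0,0,0,0,0,0,0]]'; python3 -m creep '[[0,0,0,0,0,0,0],[0,0,0,0,0,0,0]]'; python3 go.py 429 254.9 100 121.3 0 1
python3 - <<'E'
from h import *
np.set_printoptions(precision=1,suppress=True)
g=grab_frame("top");f=g["frame"];save(f,"t19",(230,130,345,240),5)
save(grab_frame("wrist")["frame"],"w19")
E
```

```text
time_s: 45.05
ee_pos: [435.0, 218.0, 126.4]
ee_rot: [-180.0, -0.0, 121.4]
force: [0.8, -0.1, -0.1]
gripper_width: 91.1
time_s: 45.55
ee_pos: [416.9, 248.1, 126.6]
ee_rot: [-180.0, 0.0, 121.2]
force: [-0.5, -0.0, -0.3]
gripper_width: 91.3
time_s: 45.8
ee_pos: [416.8, 248.3, 126.6]
ee_rot: [180.0, 0.0, 121.2]
force: [-0.4, -1.2, -0.4]
gripper_width: 91.3
from [416.8 248.3 126.6] [180.    0.  121.2] t 45.8
python3 -m creep '[[0,-0.7,13.9,26.6,0,0,-0.1]]'
end [429.  254.9 100. ]
```

View pics/w19.png

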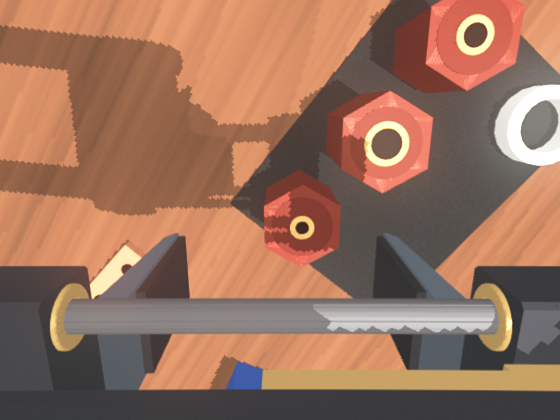

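View pics/t19.png

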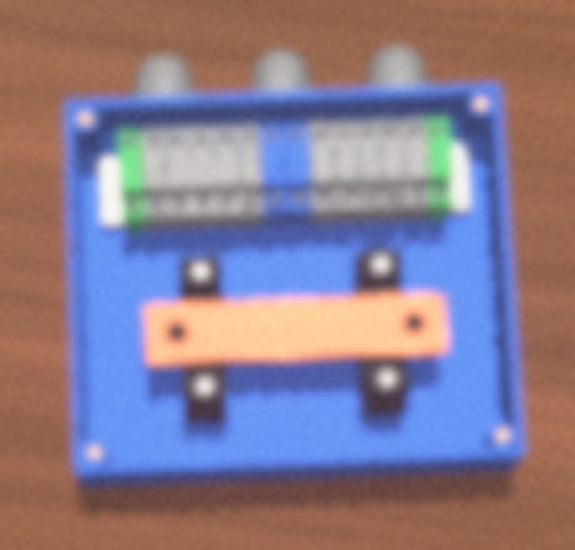

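Top: the bar sits between the screws, about 1 mm off-centre at most. Wrist: short's insert is at (302,228). Correcting and descending.

```bash
python3 -m creep '[[0,0,8,0,0,0,0],[0,-0.5,6,15,0,0,0],[0,0,0,25,0,0,0],[0,0,0,15,0,0,0],[0,0,0,0,0,0,0]]'; python3 -m creep '[[0,0,0,0,0,0,0],[0,0,0,0,0,0,0]]'; python3 go.py 429 254.9 25.5 121.3 0 1
```

```text
time_s: 46.52
ee_pos: [427.8, 255.2, 70.1]
ee_rot: [-179.8, -0.0, 121.3]
force: [-0.4, 0.3, 0.9]
gripper_width: 91.0
time_s: 46.78
ee_pos: [429.2, 256.0, 72.4]
ee_rot: [179.9, -0.0, 121.3]
force: [-0.7, -0.3, -0.6]
gripper_width: 91.2
from [429.2 256.   72.4] [179.9  -0.  121.3] t 46.77
python3 -m creep '[[0,-0.9,-0.8,46.9,0.1,0,-0]]'
end [429.  254.9  25.5]
```

```bash
python3 -m creep '[[0,-0.4,-0.2,18,0,0,0],[0,0,0,18,0,0,0],[0,0,0,9,0,0,0],[0,0,0,0,0,0,0],[0,0,0,0,0,0,0]]'; python3 -m creep '[[0,0,0,0,0,0,0],[0,0,0,0,0,0,0]]'; python3 go.py 429 254.9 24.7 121.3 0 1
```

```text
time_s: 47.4
ee_pos: [429.2, 255.5, 27.3]
ee_rot: [179.9, -0.0, 121.3]
force: [0.0, 0.0, -0.1]
gripper_width: 91.3
time_s: 47.65
ee_pos: [428.9, 255.4, 27.1]
ee_rot: [179.9, -0.0, 121.3]
force: [-0.2, 0.3, -0.3]
gripper_width: 91.3
from [428.9 255.4  27.1] [179.9  -0.  121.3] t 47.65
python3 -m creep '[[0,-0.5,-0.2,2.4,0.1,-0,-0]]'
end [429.  254.8  24.7]
```

```bash
python3 -m creep '[[0,-0.5,-0.2,2.4,0,0,0],[0,0,0,0,0,0,0],[0,0,0,0,0,0,0],[0.38,0,0,0,0,0,0],[0.38,0,0,0,0,0,0]]'; python3 -m creep '[[0.38,0,0,0,0,0,0],[1,0,0,0,0,0,0],[1,0,0,0,0,0,0],[1,0,0,0,0,0,0],[1,0,0,0,0,0,0]]' 30; python3 -m creep '[[1,0,0,-10,0,0,0],[1,0,0,-30,0,0,0],[1,0,0,-40,0,0,0],[1,0,0,-20,0,0,0],[1,0,0,0,0,0,0]]';python3 -m creep '[[1,-20,-11,0,0,0,0],[1,-40,-22,0,0,0,0],[1,-49,-27,0,0,0,0],[1,-49,-27,0,0,0,0],[1,-49,-27,0,0,0,0]]'; python3 -m creep '[[1,-49,-27,0,0,0,0],[1,-49,-27,0,0,0,0],[1,-49,-27,0,0,0,0],[1,-49,-27,0,0,0,0],[1,-49,-27,0,0,0,0]]'; python3 -m creep '[[1,-49,-27,0,0,0,0],[1,-32,-18,0,0,0,0],[1,-18,-10,0,0,0,0],[1,-8,-5,0,0,0,0],[1,0,0,0,0,0,0]]'; python3 -m creep '[[1,0,0,0,0,0,0],[1,0,0,0,0,0,0]]'; python3 go.py 455.2 -383.3 26 121.3 1 1
```

```text
time_s: 48.28
ee_pos: [428.8, 254.7, 24.3]
ee_rot: [180.0, -0.0, 121.3]
force: [-0.1, 0.1, -0.5]
gripper_width: 74.5
time_s: 48.9
ee_pos: [428.8, 254.8, 24.3]
ee_rot: [180.0, -0.0, 121.3]
force: [1.3, -0.2, 1.0]
gripper_width: 50.0
time_s: 49.52
ee_pos: [429.5, 255.2, 126.0]
ee_rot: [179.8, 0.0, 121.3]
force: [0.0, 0.2, -3.0]
gripper_width: 49.8
time_s: 50.15
ee_pos: [437.6, 17.0, 123.1]
ee_rot: [-179.9, -0.1, 121.3]
force: [0.9, 0.9, -2.3]
gripper_width: 50.1
time_s: 50.78
ee_pos: [449.5, -262.2, 122.8]
ee_rot: [-179.9, -0.1, 121.2]
force: [1.0, 1.3, -2.6]
gripper_width: 49.7
time_s: 51.4
ee_pos: [454.6, -382.7, 123.8]
ee_rot: [180.0, -0.1, 121.3]
force: [-0.5, 0.5, -2.1]
gripper_width: 50.0
time_s: 51.65
ee_pos: [454.9, -382.4, 124.4]
ee_rot: [180.0, -0.0, 121.3]
force: [0.6, 0.3, -1.5]
gripper_width: 50.0
from [ 454.9 -382.4  124.4] [180.   -0.  121.3] t 51.65
python3 -m creep '[[1,-0.5,-0.1,49.2,0,-0,0],[1,-0.4,-0.1,49.2,0,-0,0]]'
end [ 455.2 -383.3   26. ]
```

```bash
python3 -m creep '[[1,-0.6,0,20,0,0,0],[1,0,0,40,0,0,0],[1,0,0,25,0,0,0],[1,0,0,10,0,0,0],[1,0,0,0,0,0,0]]'; python3 -m creep '[[1,0,0,0,0,0,0],[1,0,0,0,0,0,0],[1,0,0,0,0,0,0]]';python3 go.py 455.4 -383.3 25 121.3 1 1
python3 - <<'E'
from h import *
save(grab_frame("side")["frame"],"s20",(230,200,430,390),4)
E
```

```text
time_s: 52.28
ee_pos: [455.2, -383.7, 29.2]
ee_rot: [-180.0, -0.0, 121.3]
force: [0.4, 0.2, -2.2]
gripper_width: 50.0
time_s: 52.65
ee_pos: [455.4, -384.2, 29.9]
ee_rot: [180.0, 0.1, 121.3]
force: [-0.6, -0.3, -2.5]
gripper_width: 50.1
from [ 455.4 -384.2   29.9] [1.800e+02 1.000e-01 1.213e+02] t 52.65
python3 -m creep '[[1,0.8,0.5,4.9,0,0.1,-0]]'
end [ 455.4 -383.3   25. ]
```

View pics/s20.png

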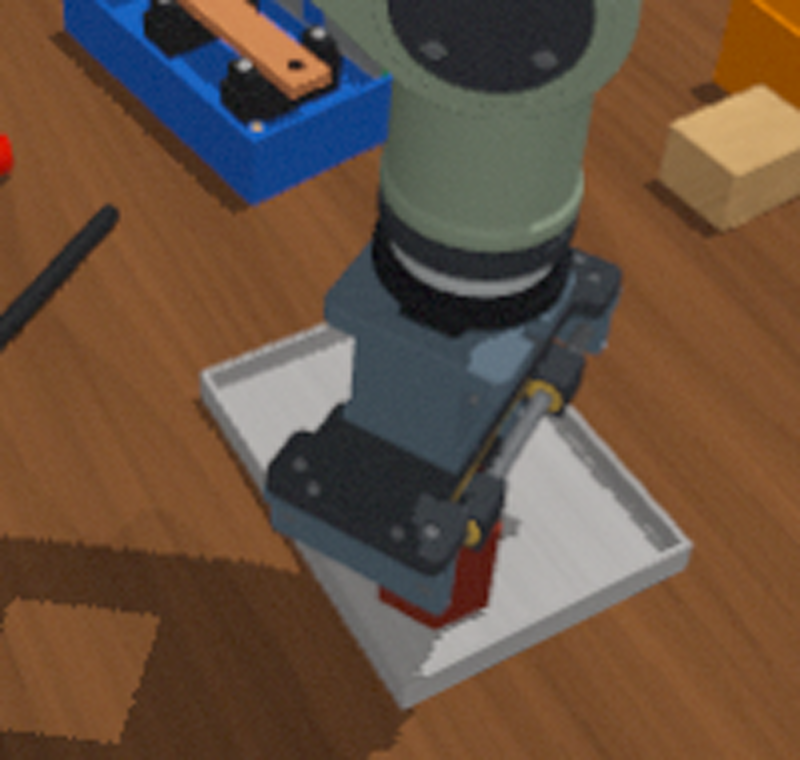

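```bash
python3 -m creep '[[1,0.5,0.4,3,0,0,0],[1,0,0,1.5,0,0,0],[1,0,0,0,0,0,0],[1,0,0,0,0,0,0],[1,0,0,0,0,0,0]]'; python3 -m creep '[[1,0,0,0,0,0,0]]'; python3 go.py 455.3 -383.3 24.6 121.3 1 1
```

```text
time_s: 53.32
ee_pos: [455.2, -383.4, 24.7]
ee_rot: [180.0, -0.0, 121.3]
force: [-0.6, -0.1, -2.3]
gripper_width: 50.0
time_s: 53.45
ee_pos: [455.2, -383.3, 24.7]
ee_rot: [180.0, -0.0, 121.3]
force: [-0.3, 0.1, -2.6]
gripper_width: 49.8
from [ 455.2 -383.3   24.7] [180.   -0.  121.3] t 53.45
python3 -m creep '[[1,-0,0.1,0.1,0,-0,-0]]'
end [ 455.3 -383.3   24.6]
```

```bash
python3 -m creep '[[1,0,0,0.3,0,0,0],[1,0,0,0,0,0,0],[0.4,0,0,0,0,0,0],[0.3,0,0,0,0,0,0],[0.1,0,0,0,0,0,0]]'; python3 -m creep '[[0,0,0,0,0,0,0],[0,0,0,0,0,0,0],[0,0,0,-20,0,0,0],[0,0,0,-50,0,0,0],[0,0,0,-30,0,0,0]]'; python3 -m creep '[[0,0,0,0,0,0,0],[0,20,12,0,0,0,0],[0,40,23,0,0,0,0],[0,49,28,0,0,0,0],[0,49,28,0,0,0,0]]'; python3 -m creep '[[0,49,28,0,0,0,0],[0,49,28,0,0,0,0],[0,49,28,0,0,0,0],[0,49,28,0,0,0,0],[0,49,28,0,0,0,0]]'; python3 -m creep '[[0,49,28,0,0,0,0],[0,49,28,0,0,0,0],[0,49,28,0,0,0,0],[0,36,21,0,0,0,0],[0,22,13,0,0,0,0]]'; python3 -m creep '[[0,11,7,0,0,0,0],[0,0,0,0,0,0,0],[0,0,0,0,0,0,0],[0,0,0,0,0,0,0]]'; python3 go.py 437.4 329.7 70 121.3 0 1;  python3 - <<'E'
from h import *
g=grab_frame("top");save(g["frame"],"t21",(365,190,475,285),5)
np.set_printoptions(precision=1,suppress=True)
box=(430,238,456,262);b=up(g["frame"],box).astype(int); m=(b[:,:,0]>150)&(b[:,:,1]>110)&(b[:,:,0]-b[:,:,2]>45)&(b[:,:,1]>0.65*b[:,:,0])
for c in cents(m,box,300): print(c,plane(g,[c[0]],59))
E
```

```text
time_s: 54.08
ee_pos: [455.3, -383.5, 24.7]
ee_rot: [180.0, 0.0, 121.3]
force: [0.8, -1.3, 0.1]
gripper_width: 71.0
time_s: 54.7
ee_pos: [455.8, -383.9, 126.6]
ee_rot: [180.0, 0.1, 121.3]
force: [-0.2, -1.3, -0.7]
gripper_width: 91.4
time_s: 55.32
ee_pos: [449.1, -197.9, 122.6]
ee_rot: [-179.9, -0.2, 121.2]
force: [1.0, 0.8, 0.4]
gripper_width: 90.9
time_s: 55.95
ee_pos: [440.9, 83.3, 122.9]
ee_rot: [-179.8, -0.1, 121.3]
force: [0.3, 0.1, 0.0]
gripper_width: 91.4
time_s: 56.58
ee_pos: [435.3, 319.2, 122.5]
ee_rot: [-179.8, -0.0, 121.4]
force: [0.1, -1.1, -0.7]
gripper_width: 91.4
time_s: 57.08
ee_pos: [438.2, 329.5, 124.5]
ee_rot: [-180.0, 0.0, 121.2]
force: [-0.3, -0.9, -0.0]
gripper_width: 91.0
from [438.2 329.5 124.5] [-180.     0.   121.2] t 57.08
python3 -m creep '[[0,0.6,-0.5,54.5,-0,0,-0.1]]'
end [437.4 329.7  70. ]
(array([442.8, 250.3]), 3019.0) [[ 455.9 -385.8   59. ]]
(array([445.7, 247.6]), 2031.5) [[ 463.4 -392.4   59. ]]
```

View pics/t21.png

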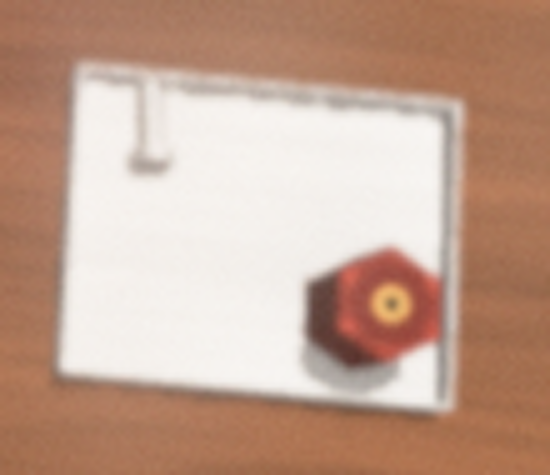

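Short is back: top reads (455.9,−385.8), against (455.7,−386.3) originally. Now tall.

```bash
python3 -m creep '[[0,0,-0.5,20,0,0,0],[0,0,0,40,0,0,0],[0,0,0,25,0,0,0],[0,0,0,11,0,0,0],[0,0,0,0,0,0,0]]'; python3 -m creep '[[0,0,0,0,0,0,0],[0,0,0,0,0,0,0],[0,0,0,0,0,0,0]]'; python3 go.py 437.4 329.7 25.7 121.3 0 1
```

```text
time_s: 57.75
ee_pos: [437.8, 329.9, 28.3]
ee_rot: [-180.0, 0.0, 121.2]
force: [-0.6, -1.1, 0.4]
gripper_width: 91.6
time_s: 58.12
ee_pos: [438.1, 330.5, 29.1]
ee_rot: [179.9, -0.0, 121.3]
force: [0.9, -0.1, -0.4]
gripper_width: 91.5
from [438.1 330.5  29.1] [179.9  -0.  121.3] t 58.12
python3 -m creep '[[0,-0.3,-1,3.4,0.1,-0,-0]]'
end [437.4 329.7  25.7]
```

```bash
python3 -m creep '[[0,-0.2,-0.6,3,0,0,0],[0,0,0,0,0,0,0],[0,0,0,0,0,0,0],[0.38,0,0,0,0,0,0],[0.38,0,0,0,0,0,0]]'; python3 -m creep '[[0.38,0,0,0,0,0,0],[1,0,0,0,0,0,0],[1,0,0,0,0,0,0],[1,0,0,0,0,0,0],[1,0,0,0,0,0,0]]' 30; python3 -m creep '[[1,0,0,-10,0,0,0],[1,0,0,-30,0,0,0],[1,0,0,-40,0,0,0],[1,0,0,-20,0,0,0],[1,0,0,0,0,0,0]]';python3 -m creep '[[1,-20,-12,0,0,0,0],[1,-40,-23,0,0,0,0],[1,-49,-28,0,0,0,0],[1,-49,-28,0,0,0,0],[1,-49,-28,0,0,0,0]]'; python3 -m creep '[[1,-49,-28,0,0,0,0],[1,-49,-28,0,0,0,0],[1,-49,-28,0,0,0,0],[1,-49,-28,0,0,0,0],[1,-49,-28,0,0,0,0]]'; python3 -m creep '[[1,-49,-28,0,0,0,0],[1,-38,-23,0,0,0,0],[1,-21,-13,0,0,0,0],[1,-10,-6,0,0,0,0],[1,0,0,0,0,0,0]]'; python3 -m creep '[[1,0,0,0,0,0,0],[1,0,0,0,0,0,0]]'; python3 go.py 452.8 -328.2 26 121.3 1 1
```

```text
time_s: 58.75
ee_pos: [437.4, 329.8, 25.5]
ee_rot: [180.0, -0.0, 121.3]
force: [-0.2, -0.4, -0.2]
gripper_width: 74.3
time_s: 59.38
ee_pos: [437.4, 329.8, 25.5]
ee_rot: [180.0, -0.0, 121.3]
force: [1.7, 0.4, -1.3]
gripper_width: 49.9
time_s: 60.0
ee_pos: [438.1, 330.4, 127.3]
ee_rot: [179.8, -0.0, 121.3]
force: [0.4, -0.3, -2.7]
gripper_width: 49.9
time_s: 60.62
ee_pos: [441.2, 88.2, 124.2]
ee_rot: [-179.8, -0.0, 121.3]
force: [0.7, 0.5, -2.6]
gripper_width: 50.0
time_s: 61.25
ee_pos: [448.2, -193.0, 124.1]
ee_rot: [-179.9, -0.2, 121.2]
force: [1.3, 0.1, -2.0]
gripper_width: 49.8
time_s: 61.88
ee_pos: [451.5, -327.7, 124.9]
ee_rot: [-180.0, -0.1, 121.2]
force: [-0.5, 1.0, -2.3]
gripper_width: 49.9
time_s: 62.12
ee_pos: [452.1, -327.0, 125.5]
ee_rot: [180.0, -0.0, 121.3]
force: [-0.2, 0.0, -1.9]
gripper_width: 49.8
from [ 452.1 -327.   125.5] [180.   -0.  121.3] t 62.12
python3 -m creep '[[1,-0.7,-0,49.8,0,-0,0],[1,-0.7,-0,49.7,0,-0,0]]'
end [ 452.8 -328.1   26. ]
```

```bash
python3 -m creep '[[1,0,0,20,0,0,0],[1,0,0,40,0,0,0],[1,0,0,25,0,0,0],[1,0,0,10,0,0,0],[1,0,0,0,0,0,0]]'; python3 -m creep '[[1,0,0,0,0,0,0],[1,0,0,0,0,0,0],[1,0,0,0,0,0,0]]';python3 go.py 452.8 -328.4 26 121.3 1 1
```

```text
time_s: 62.75
ee_pos: [452.1, -327.8, 30.4]
ee_rot: [-180.0, -0.0, 121.3]
force: [-0.3, -0.6, -1.9]
gripper_width: 49.9
time_s: 63.12
ee_pos: [452.3, -328.5, 31.1]
ee_rot: [180.0, 0.1, 121.3]
force: [-0.3, -0.4, -2.4]
gripper_width: 49.6
from [ 452.3 -328.5   31.1] [1.800e+02 1.000e-01 1.213e+02] t 63.12
python3 -m creep '[[1,-0.2,0.5,5.1,0,0.1,-0]]'
end [ 452.8 -328.4   26. ]
```

```bash
python3 -m creep '[[1,0.3,0.8,3,0,0,0],[1,0,0,1.6,0,0,0],[1,0,0,0,0,0,0],[1,0,0,0,0,0,0],[1,0,0,0,0,0,0]]'; python3 go.py 452.8 -330.1 25.6 121.3 1 1
```

```text
time_s: 63.75
ee_pos: [452.5, -327.5, 25.8]
ee_rot: [180.0, -0.0, 121.3]
force: [-0.5, -0.6, -3.1]
gripper_width: 49.8
from [ 452.5 -327.5   25.8] [180.   -0.  121.3] t 63.75
python3 -m creep '[[1,-2.4,-1.1,0.2,0,-0,-0]]'
end [ 452.8 -330.1   25.6]
```

```bash
python3 -m creep '[[1,-1,-0.4,0,0,0,0],[1,-0.8,-0.4,0,0,0,0],[1,0,0,0,0,0,0],[1,0,0,0,0,0,0]]'; python3 -m creep '[[1,-0.6,-0.3,0,0,0,0],[1,0,0,0,0,0,0],[1,0,0,0,0,0,0]]';  python3 - <<'E'
from h import *
save(grab_frame("wrist")["frame"],"w22")
save(grab_frame("side")["frame"],"s22",(230,200,430,390),4)
E
```

```text
time_s: 64.25
ee_pos: [452.8, -329.5, 25.8]
ee_rot: [180.0, -0.0, 121.3]
force: [0.5, 0.3, -2.5]
gripper_width: 49.8
time_s: 64.62
ee_pos: [452.8, -330.1, 25.8]
ee_rot: [180.0, -0.0, 121.3]
force: [-0.1, 0.7, -3.1]
gripper_width: 49.6
```

View pics/s22.png

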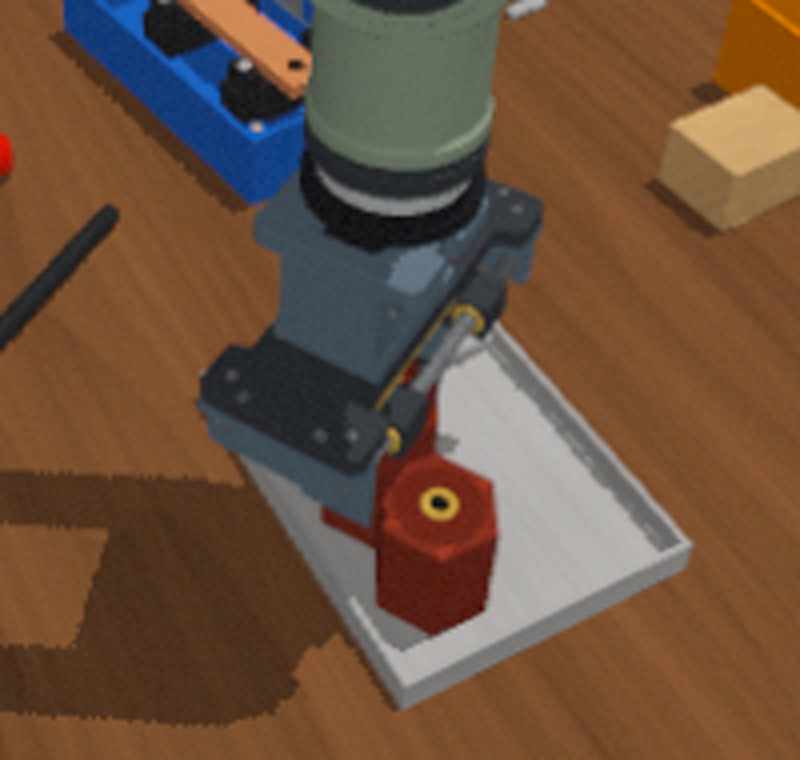

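```bash
python3 -m creep '[[1,0,0,0.3,0,0,0],[1,0,0,0,0,0,0],[0.4,0,0,0,0,0,0],[0.3,0,0,0,0,0,0],[0.1,0,0,0,0,0,0]]'; python3 -m creep '[[0,0,0,0,0,0,0],[0,0,0,0,0,0,0],[0,0,0,-20,0,0,0],[0,0,0,-50,0,0,0],[0,0,0,-30,0,0,0]]'; python3 -m creep '[[0,0,0,0,0,0,0],[0,20,12,0,0,0,0],[0,40,24,0,0,0,0],[0,49,29,0,0,0,0],[0,49,29,0,0,0,0]]'; python3 -m creep '[[0,49,29,0,0,0,0],[0,49,29,0,0,0,0],[0,49,29,0,0,0,0],[0,49,29,0,0,0,0],[0,49,29,0,0,0,0]]'; python3 -m creep '[[0,49,29,0,0,0,0],[0,49,29,0,0,0,0],[0,49,29,0,0,0,0],[0,42,26,0,0,0,0],[0,26,16,0,0,0,0]]'; python3 -m creep '[[0,11,8,0,0,0,0],[0,0,0,0,0,0,0],[0,0,0,0,0,0,0],[0,0,0,0,0,0,0]]'; python3 go.py 447.2 403.2 70 121.3 0 1;  python3 - <<'E'
from h import *
g=grab_frame("top");save(g["frame"],"t23",(365,190,475,285),5)
g=grab_frame("side");save(g["frame"],"s23",(270,255,410,380),5)
E
```

```text
time_s: 65.35
ee_pos: [453.0, -330.3, 25.7]
ee_rot: [180.0, 0.0, 121.3]
force: [-0.3, -0.7, 0.5]
gripper_width: 71.2
time_s: 65.97
ee_pos: [453.5, -330.6, 127.7]
ee_rot: [179.9, 0.1, 121.3]
force: [0.5, 0.1, 0.5]
gripper_width: 91.4
time_s: 66.6
ee_pos: [449.3, -143.3, 123.8]
ee_rot: [-179.9, -0.2, 121.2]
force: [0.5, 0.1, 0.8]
gripper_width: 91.2
time_s: 67.22
ee_pos: [445.5, 140.5, 124.1]
ee_rot: [-179.8, -0.1, 121.3]
force: [0.6, -0.6, 0.3]
gripper_width: 91.2
time_s: 67.85
ee_pos: [444.0, 391.1, 123.4]
ee_rot: [-179.8, 0.0, 121.4]
force: [0.3, -0.6, 0.5]
gripper_width: 91.4
time_s: 68.35
ee_pos: [447.8, 401.4, 125.6]
ee_rot: [-180.0, 0.0, 121.2]
force: [1.4, -0.4, 0.7]
gripper_width: 91.0
from [447.8 401.4 125.6] [-180.     0.   121.2] t 68.35
python3 -m creep '[[0,1.9,0.4,55.6,-0,0,-0.1]]'
end [447.2 403.2  70. ]
```

View pics/t23.png

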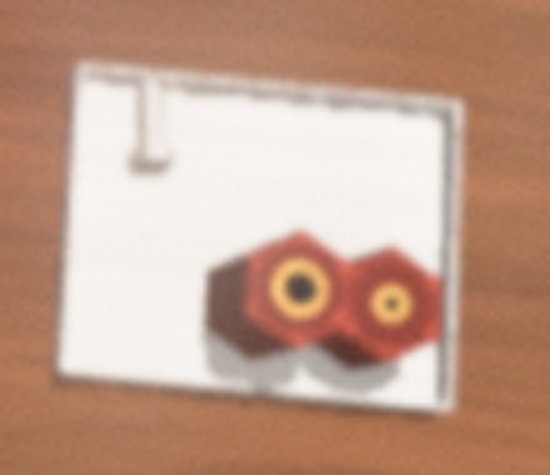

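View pics/s23.png

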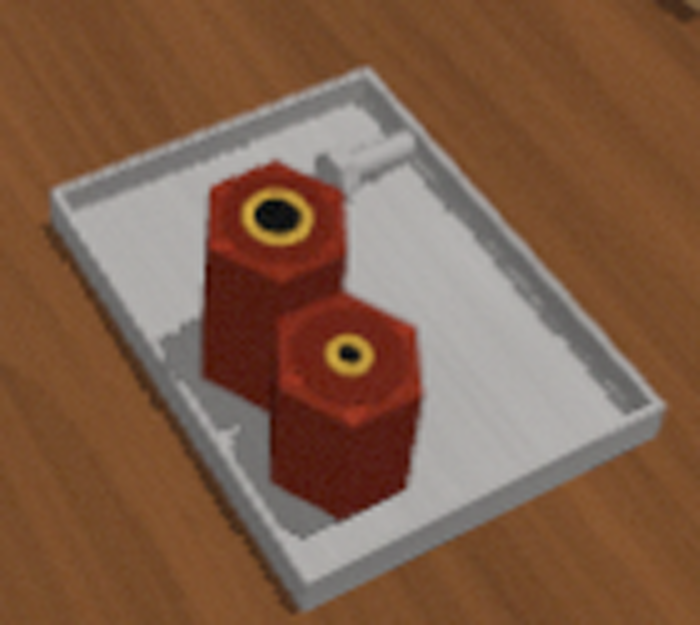

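Both are back at the same pixels as at the start: side tall (278,216), short (350,354). Now medium.

```bash
python3 -m creep '[[0,1.3,0,20,0,0,0],[0,0,0,40,0,0,0],[0,0,0,25,0,0,0],[0,0,0,11,0,0,0],[0,0,0,0,0,0,0]]'; python3 -m creep '[[0,0,0,0,0,0,0],[0,0,0,0,0,0,0],[0,0,0,0,0,0,0]]'; python3 go.py 447.2 403.2 25.6 121.3 0 1
```

```text
time_s: 69.08
ee_pos: [447.1, 403.5, 29.4]
ee_rot: [-180.0, 0.0, 121.2]
force: [0.2, 1.2, -0.2]
gripper_width: 91.3
time_s: 69.45
ee_pos: [447.3, 404.0, 30.3]
ee_rot: [179.9, -0.0, 121.3]
force: [0.1, -0.2, -0.7]
gripper_width: 91.5
from [447.3 404.   30.3] [179.9  -0.  121.3] t 69.45
python3 -m creep '[[0,-0.6,-0.6,4.7,0.1,-0,-0]]'
end [447.1 403.2  25.6]
```

```bash
python3 -m creep '[[0,-0.3,-0.1,4.3,0,0,0],[0,0,0,0,0,0,0],[0,0,0,0,0,0,0],[0.38,0,0,0,0,0,0],[0.38,0,0,0,0,0,0]]'; python3 -m creep '[[0.38,0,0,0,0,0,0],[1,0,0,0,0,0,0],[1,0,0,0,0,0,0],[1,0,0,0,0,0,0],[1,0,0,0,0,0,0]]' 30; python3 -m creep '[[1,0,0,-10,0,0,0],[1,0,0,-30,0,0,0],[1,0,0,-40,0,0,0],[1,0,0,-20,0,0,0],[1,0,0,0,0,0,0]]';python3 -m creep '[[1,-20,-12,0,0,0,0],[1,-40,-24,0,0,0,0],[1,-49,-29,0,0,0,0],[1,-49,-29,0,0,0,0],[1,-49,-29,0,0,0,0]]'; python3 -m creep '[[1,-49,-29,0,0,0,0],[1,-49,-29,0,0,0,0],[1,-49,-29,0,0,0,0],[1,-49,-29,0,0,0,0],[1,-49,-29,0,0,0,0]]'; python3 -m creep '[[1,-49,-29,0,0,0,0],[1,-42,-27,0,0,0,0],[1,-27,-17,0,0,0,0],[1,-12,-8,0,0,0,0],[1,0,0,0,0,0,0]]'; python3 -m creep '[[1,0,0,0,0,0,0],[1,0,0,0,0,0,0]]'; python3 go.py 451.6 -277.7 26 121.3 1 1
```

```text
time_s: 70.08
ee_pos: [447.2, 403.5, 25.3]
ee_rot: [180.0, -0.0, 121.3]
force: [0.0, 0.2, 0.9]
gripper_width: 73.9
time_s: 70.7
ee_pos: [447.1, 403.4, 25.3]
ee_rot: [180.0, -0.0, 121.3]
force: [-0.0, -0.5, 0.3]
gripper_width: 50.1
time_s: 71.32
ee_pos: [447.9, 404.1, 127.2]
ee_rot: [179.8, -0.0, 121.3]
force: [-0.2, 0.6, -3.7]
gripper_width: 49.8
time_s: 71.95
ee_pos: [447.7, 159.6, 123.9]
ee_rot: [-179.8, -0.0, 121.3]
force: [0.6, -0.2, -3.4]
gripper_width: 50.1
time_s: 72.58
ee_pos: [450.4, -124.1, 124.1]
ee_rot: [-179.9, -0.1, 121.2]
force: [1.2, 0.5, -2.8]
gripper_width: 50.0
time_s: 73.2
ee_pos: [449.8, -275.0, 124.3]
ee_rot: [-180.0, -0.1, 121.2]
force: [-0.2, 0.5, -2.0]
gripper_width: 50.5
time_s: 73.45
ee_pos: [450.9, -273.9, 125.2]
ee_rot: [180.0, -0.0, 121.4]
force: [-0.2, 0.1, -3.3]
gripper_width: 49.5
from [ 450.9 -273.9  125.2] [180.   -0.  121.4] t 73.45
python3 -m creep '[[1,-1.8,-0.7,49.6,0,-0,0],[1,-1.9,-0.6,49.6,0,-0,0.1]]'
end [ 451.6 -277.7   26. ]
```

```bash
python3 -m creep '[[1,-1.5,-0.5,20,0,0,0],[1,0,0,40,0,0,0],[1,0,0,25,0,0,0],[1,0,0,10,0,0,0],[1,0,0,0,0,0,0]]'; python3 -m creep '[[1,0,0,0,0,0,0],[1,0,0,0,0,0,0],[1,0,0,0,0,0,0]]';python3 go.py 451.6 -277.7 26 121.3 1 1
```

```text
time_s: 74.08
ee_pos: [451.4, -276.3, 30.2]
ee_rot: [-180.0, -0.0, 121.3]
force: [-0.3, 0.6, -2.5]
gripper_width: 49.9
time_s: 74.45
ee_pos: [451.5, -276.9, 30.9]
ee_rot: [180.0, 0.1, 121.3]
force: [0.1, -0.6, -2.9]
gripper_width: 49.9
from [ 451.5 -276.9   30.9] [1.800e+02 1.000e-01 1.213e+02] t 74.45
python3 -m creep '[[1,-0.7,-0.4,4.9,0,0.1,-0]]'
end [ 451.6 -277.7   26. ]
```

```bash
python3 -m creep '[[1,-0.5,0.3,3,0,0,0],[1,0,0,1.6,0,0,0],[1,0,0,0,0,0,0],[1,0,0,0,0,0,0],[1,0,0,0,0,0,0]]'; python3 go.py 451.6 -279.5 25.5 121.3 1 1
```

```text
time_s: 75.08
ee_pos: [451.7, -276.9, 25.6]
ee_rot: [180.0, -0.0, 121.3]
force: [0.5, 0.2, -3.1]
gripper_width: 49.9
from [ 451.7 -276.9   25.6] [180.   -0.  121.3] t 75.08
python3 -m creep '[[1,-2.1,-1.4,0.1,0,-0,-0]]'
end [ 451.6 -279.5   25.5]
```

```bash
python3 -m creep '[[1,-0.8,-0.6,0,0,0,0],[1,-0.7,-0.5,0,0,0,0],[1,0,0,0,0,0,0],[1,0,0,0,0,0,0]]'; python3 -m creep '[[1,-0.6,-0.3,0,0,0,0],[1,0,0,0,0,0,0],[1,0,0,0,0,0,0]]'
```

```text
time_s: 75.58
ee_pos: [451.6, -278.8, 25.6]
ee_rot: [180.0, -0.0, 121.3]
force: [-0.3, 0.2, -2.2]
gripper_width: 50.1
time_s: 75.95
ee_pos: [451.6, -279.5, 25.6]
ee_rot: [180.0, -0.0, 121.3]
force: [-0.5, 0.5, -3.0]
gripper_width: 50.1
```

```bash
python3 -m creep '[[1,0,0,0.3,0,0,0],[1,0,0,0,0,0,0],[0.4,0,0,0,0,0,0],[0.3,0,0,0,0,0,0],[0.1,0,0,0,0,0,0]]'; python3 -m creep '[[0,0,0,0,0,0,0],[0,0,0,0,0,0,0],[0,0,0,-20,0,0,0],[0,0,0,-50,0,0,0],[0,0,0,-30,0,0,0]]'; python3 -m creep '[[0,0,0,-10,0,0,0],[0,25,8,0,0,0,0],[0,45,15,0,0,0,0],[0,50,15,0,0,0,0],[0,50,15,0,0,0,0]]'; python3 -m creep '[[0,50,15,0,0,0,0],[0,50,15,0,0,0,0],[0,50,15,0,0,0,0],[0,50,15,0,0,0,0],[0,50,15,0,0,0,0]]'; python3 -m creep '[[0,45,15,0,0,0,0],[0,25,8,0,0,0,0],[0,10,3,0,0,0,0],[0,0,0,0,0,0,0],[0,0,0,0,0,0,0]]'
python3 - <<'E'
from h import *
np.set_printoptions(precision=1,suppress=True)
g=grab_frame("top");save(g["frame"],"t24");save(g["frame"],"t24b",(365,190,475,285),7)
s=grab_frame("side");save(s["frame"],"s24",(210,150,410,390),3)
b0=cv2.cvtColor(cv2.imread("pics/top0.png"),cv2.COLOR_BGR2RGB);s0=cv2.cvtColor(cv2.imread("pics/side0.png"),cv2.COLOR_BGR2RGB)
def ring(f,box):
    b=up(f,box).astype(int);m=(b[:,:,0]>150)&(b[:,:,1]>105)&(b[:,:,0]-b[:,:,2]>55)&(b[:,:,1]>0.64*b[:,:,0])
    c=(box[2]-box[0])/2,0
    L=cents(m,box,200);return max(L,key=lambda a:a[1]) if L else None
for n,x,y,z,X,Y in [("med",402,246,69,311,283),("tall",424.5,247,79,325,298),("short",443,250,59,340,325)]:
    for nm,gg,f0,x_,y_ in [("top",g,b0,x,y),("side",s,s0,X,Y)]:
        bx=(int(x_-7),int(y_-6),int(x_+8),int(y_+7))
        a,b=ring(f0,bx),ring(gg["frame"],bx)
        print(n,nm,a,b, None if a is None or b is None else plane(gg,[b[0]],z)-plane(gg,[a[0]],z))
E
```

```text
time_s: 76.58
ee_pos: [451.9, -279.6, 25.6]
ee_rot: [180.0, 0.0, 121.3]
force: [0.3, -0.2, 0.1]
gripper_width: 70.9
time_s: 77.2
ee_pos: [452.3, -279.9, 127.4]
ee_rot: [179.9, 0.1, 121.3]
force: [0.2, -0.1, 0.6]
gripper_width: 91.2
time_s: 77.82
ee_pos: [407.4, -105.1, 134.2]
ee_rot: [-179.9, -0.1, 121.2]
force: [1.0, 1.2, 0.6]
gripper_width: 91.4
time_s: 78.45
ee_pos: [341.8, 147.2, 134.5]
ee_rot: [-179.9, -0.0, 121.3]
force: [0.9, -0.4, -0.5]
gripper_width: 91.5
time_s: 79.08
ee_pos: [323.8, 226.8, 135.1]
ee_rot: [-179.9, 0.0, 121.2]
force: [0.2, -0.2, -0.0]
gripper_width: 91.3
med top (array([402. , 245.3]), 5433.5) (array([402.1, 245.3]), 6512.0) [[ 0.1 -0.1  0. ]]
med side (array([311.1, 283.1]), 4171.5) (array([311. , 283.3]), 4184.0) [[-0.3 -0.4  0. ]]
tall top (array([424.3, 247. ]), 7489.0) (array([424.3, 247.2]), 7749.5) [[-0.4 -0.2  0. ]]
tall side (array([325.2, 297.8]), 7632.0) (array([325.1, 298. ]), 7578.5) [[-0.5 -0.2  0. ]]
short top (array([442.5, 249.9]), 3167.0) (array([442.8, 250.3]), 3116.5) [[-0.9 -0.6  0. ]]
short side (array([339.7, 325.1]), 3645.5) (array([339.4, 325.5]), 3578.0) [[-0.8 -0.5  0. ]]
```

View pics/t24.png

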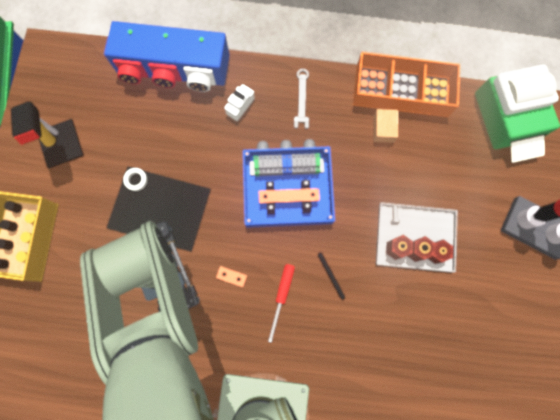

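View pics/s24.png

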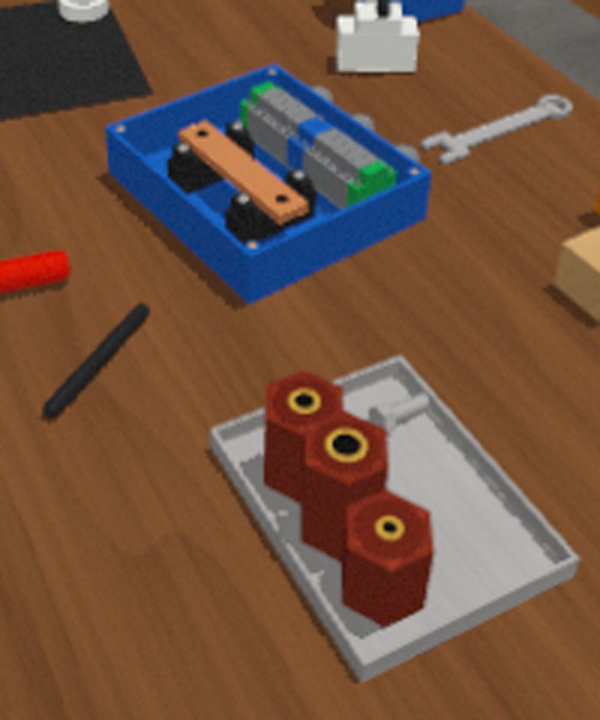

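View pics/t24b.png

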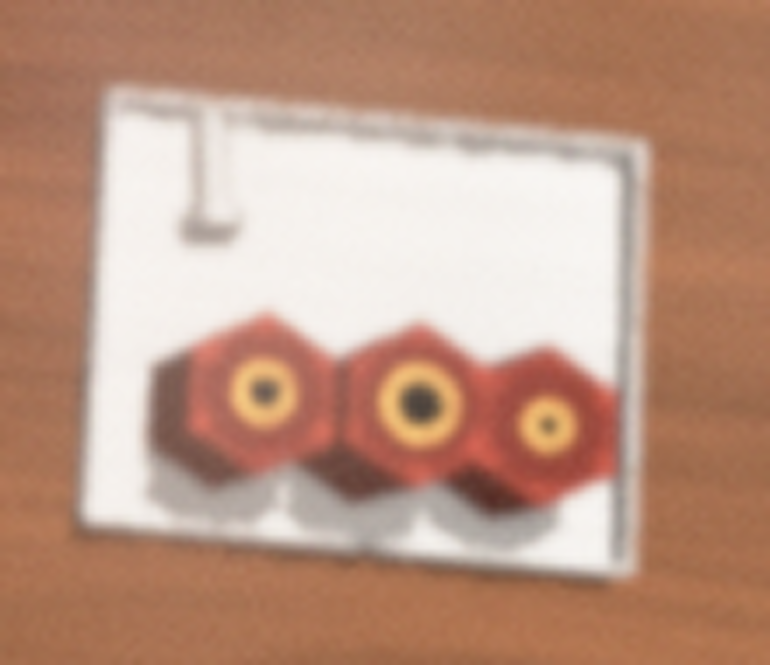

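All three insulators are within about 1 mm of their starting places. The tape is unmoved, the bar is seated, and the arm is clear. Handing in.

```bash
python3 -m creep '[[0,0,0,0,0,0,0],[0,0,0,0,0,0,0]]'
python3 - <<'E'
from h import *
g=grab_frame("top");f=g["frame"];h=cv2.cvtColor(f,cv2.COLOR_RGB2HSV)
m=np.zeros(f.shape[:2],bool);m[160:200,110:160]=True
w=m&(h[:,:,2]>180)&(h[:,:,1]<60)
for b in blobs(w): print("tape",b[:2],plane(g,[b[0]],19))
print(job_done())
E
```

```text
time_s: 79.42
ee_pos: [323.9, 227.5, 135.4]
ee_rot: [180.0, -0.0, 121.2]
force: [-0.4, 0.0, -0.6]
gripper_width: 91.1
tape ((np.float64(134.23), np.float64(178.47)), 310) [[546.45016168 396.89574338  19.        ]]
the job is handed in; nothing more can be done
None
```

The job is done and handed in at 79.4 s of the 141 s allowed. I moved all three insulators upright onto the mat and laid the busbar across both supports. Then I put the insulators back in the order short, tall, medium, each at its recorded pick-up pose.

Last checks:
- **Insulators:** compared with the first pictures, medium is within 0.5 mm, tall within 0.6 mm and short within about 1 mm of its old place. All three stand upright in one row, flat to flat.
- **Busbar:** in the wrist view it lies flat in both supports, 0.6 mm off centre in x and 1.4 mm in y, with its yaw within 0.1° of the housing's. The views disagreed by 1 to 2 mm on the housing's y, so its y centring is only known to about that much. I did not adjust it further.
- **Tape roll:** it has not moved (0.2 mm, within noise).
- **Arm and forces:** the arm stands clear of everything. The readings at the end of each move showed no contact forces beyond the weights carried.

No check failed.

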